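Set a fingerboard blank in the saw box and screw down its hold-down

ROBOT

A 6-joint arm with a two-finger parallel gripper is mounted at the origin on the work surface. World frame = base frame: x ahead of the robot, y to its left, z up, the work surface at z = 0. Lengths are in mm, angles in rad, forces in N, time in s.
With the tool pointing down it reaches from about 375 to 900 mm from the base axis. Payload 3.1 kg.
Tool frame: the origin (TCP) lies midway between the tips of the shut fingers; the grasp point (between the pads) lies 19 mm behind it (arm.hold_point_z is the z of the grasp point in the tool frame, in mm); z points along the fingers, y is the line along which they close (so a half turn about z gives the same grasp; the last joint's range is limited). The gripper opens to 85 mm and grips with 20 to 120 N. Pads are 22 mm wide; open, the fingers measure 114 mm over their backs; the gripper's body (76 mm by 85 mm) begins 54 mm behind the grasp point. The pads swing forward as they close: fully open they stand 13 mm farther back than shut.
Start: joints at [1.151, 0.527, 1.433, -0, 1.181, -0.178], TCP at [149.616, 606.804, 196.91] pointing down, gripper open.
Joint ranges: [-3.08, 3.08], [-0.75, 2.2], [0.22, 2.44], [-1.43, 4.57], [0, 2.65], [-2.85, 2.85]. Speed limits (rad/s): [2.79, 2.79, 3.14, 3.14, 3.14, 3.14].

INTERFACE

Orientations are given as a rotation vector (axis times angle).
In Python, from plant import arm, grab_frame, calibration gives the robot as it stands.
- The arm moves only by the tool send_rows, never from a script. Its argument "rows" is text: rows parted by semicolons, each of 7 numbers parted by spaces: the closure, from -1 (fully open) to 1 (shut), then the shift along the tool's x, y, z in cm, then the turn, a rotation vector about the tool's x, y, z in degrees. In form: gripper dx dy dz ax ay az; .... A call has 1 to 8 rows; each row is the pose to reach, as a shift and turn from the pose commanded when the call began, along the tool's axes at that moment; what a row does not reach only later rows make up. A row lasts 1/12 s, in which the tool goes at most 41.7 mm and 7.16 degrees, less where a joint would pass 70% of its speed; a pose out of reach is approached as far as the arm can. A call with a gripper value outside its range is refused whole. The fingers move at their own pace and stop on an object; "squeeze" is the grip in N (left out, the last holds). Time passes only in rows, so rows that repeat a pose let the fingers close. It gives the time, the measured TCP pose, the force and the opening at its end, in the units of the state.
- arm.state(): the state, without advancing time (a new reading comes with each control period).
- grab_frame(name): name is "side" or "top" or "wrist"; returns (picture, depth): 384x512x3 uint8, red, green, blue; 384x512 float32, mm along the optical axis (not along the pixel's ray), 0 where there is no reading.
- calibration(name): a dict with "K" (3x3 intrinsics, pixels), "k1" (the pictures are not rectified: a ray, as slopes to the right and down, at radius r is drawn at 1 + k1 r^2 times it, then the intrinsics apply), "R" (3x3) and "t" (3): a world point X has camera coordinates R X + t; the wrist camera has in their place "hand_eye" (4x4, takes a point from camera to tool coordinates, whose origin is the TCP and whose axes are the flange's). Camera axes: x right, y down, z forward; pixel columns grow to the right and rows downward; lengths in mm; the calibration is good to about 2 mm. A picture is of the moment at which its call begins: read the wrist's pose just before it. calibration takes no time and is no camera call.
- arm.close_job(): hands the job in, once; it reports no verdict.
The state is a dict: "clock": time; "joints": joint angles; "joint_vel": joint speeds; "effort": joint torques, N m; "eef_pos": TCP position; "orientation": TCP orientation; "ft_force": force on the tool from outside, world axes, zero at the start; "moment": the same for the moment, N m; "width": finger opening in mm.
Only numpy, scipy, OpenCV 4.12 (cv2) and the standard library are available. Lean on these libraries where they do the work, as an engineer would, in place of code of your own. Each camera call takes 0.05 s, during which the arm holds its last target. There are 200 camera calls.

TASK

Get the black fingerboard blank ready for sawing: push it back gently until it lies flush against the saw box's fence along its whole length and its far end just meets the grey length stop, then turn the hold-down's orange wing screw clockwise until its foot holds the blank firmly. Finger-tight is enough: do not force it, or the foot will mark the ebony, and do not knock the saw guide beside it, the stop or the other things on the bench.

Things in the scene. Friction and masses are not known exactly. Their poses are not given: they have to be found in the camera images.
- saw_box: Fixed saw box: beech bed, aluminium fence. Its y runs along the fence to the length stop, x from front to fence, z up. Origin on the table; the wing screw's axis is at x +5, y 0 mm. Bed top 30 mm above the table, x -80 to +60, y -285 to +215 mm (in front, a ledge 12 mm high to x -98). Fence face at x +26 mm, fence 18 mm thick, its top 60 mm above the table.
- saw_guide: Saw guide: two aluminium plates across the bed, 48 to 120 mm above the table (the blank passes below), 30 mm from the wing screw's axis: the wing tips sweep by at 6 mm. In the saw box's frame y +30 to +43 mm, x -65 to +75; its dark end posts (x -65 to -49 and +59 to +75) y +21 to +52. Origin on the table at x 0, y +30 mm. A precision part, not to be knocked.
- length_stop: Grey steel block on the bed beyond the saw guide, 40 mm (x) by 24 (y) by 30 high, its top 60 mm above the table. In use it is held to the fence by friction alone, so the blank should only just be pushed against it. Origin on the table, in the plane of the contact face, which looks to -y of the saw box.
- stop_face (a point): Point of the stop's contact face that the middle of the blank's head end must meet: x +5 mm in the saw box's frame, 34.5 mm above the table. Axes as the saw box.
- blank: Loose ebony fingerboard blank: black board 42 mm (x) by 270 mm (y) by 9 mm thick, about 130 g, lying flat on the bed, roughly along it, its head end (+y, towards the stop) already below the foot of the hold-down. Origin: centre of its underside. Flush with the fence, its centre line is at x +5 mm in the saw box's frame.
- blank_head (a point): Middle of the blank's head end face (towards the length stop), half-way up.
- blank_tail (a point): Middle of the blank's tail end face (away from the stop), half-way up.
- wing_screw: Orange butterfly wing screw upright in the red arm. Origin mid-wings, x along the wings, z up. The head is a flat blade 48 mm tip to tip (x), 24 mm high, 8 mm thick (y), flat on both sides over its whole width: pinch it from above across the 8 mm. Below it a hub of 18 mm diameter from 12 to 22 mm under the origin. Clockwise seen from above lowers the screw, 8 mm a turn.
- hold_down: Hold-down: red bracket on the fence whose arm carries the wing screw over the blank. Arm 26 mm wide (y), x -13 to +61 mm in the saw box's frame, top about 75 mm above the table. The screw's swivelling brass foot, 20 mm across, starts 1 to 4.5 mm clear of the blank and touches after a seventh to a little over half a turn, never the same.
- screw_axis (a point): Point on the screw's axis in the red arm's top face, about 75 mm above the table. Feel: the stiff thread drags with 0.16 N m, either way, also at rest; on top of that the clamping load adds a moment in the counter-clockwise (unwinding) sense that starts when the foot touches: 0.06 N m more than the free-running reading (read alike) is still loose, 0.1 is firm (about 1 rad past touching), 0.14 too much. It stays where left.

How it is judged:
By the outcome, as a careful person would: the job done as asked, in the order asked, and still so for the second after the job is handed in, with the robot touching nothing.
It also fails if it takes over 72 s, if anything falls off the work surface, if the arm or the gripper's body presses on something with over 40 N, if the wrist force passes 120 N, or if a joint passes its speed limit or range.

## Working session

There is one attempt and no reset: what is moved stays moved. The work goes in short steps, Python scripts to look and compute and a tool call to move; the robot and the scene stay as the last step left them, time stands still between calls to the robot, and variables do not carry over. Pictures are saved under pics/ and viewed, on a budget of 10 in all, crops included, one or two more only if the job needs it, and the job is handed in when it is done.

Besides the shell and the picture viewer there is one more tool, called after "Emit:" as name(argument=value, ...) on one line, values as JSON. send_rows: Moves the arm, as the interface text tells. Its arguments: {"type":"object","properties":{"rows":{"type":"string"},"squeeze":{"type":"number"}},"required":["rows"]}

```bash
mkdir -p pics; ls; python3 - <<'E'
from plant import arm, grab_frame, calibration
import cv2, numpy as np
for n in ("side","top"):
    p,d=grab_frame(n); np.savez(f"pics/{n}0.npz",p=p,d=d); cv2.imwrite(f"pics/{n}0.png",p[:,:,::-1])
    c=calibration(n); print(n,c["K"].round(1).tolist(),c["k1"],c["R"].round(3).tolist(),c["t"])
print(calibration("wrist")); print(arm.state(),arm.hold_point_z)
E
```

```text
pics
side [[438.3, 0.0, 262.2], [0.0, 438.3, 187.7], [0.0, 0.0, 1.0]] 0.010385114761853376 [[0.853, -0.522, -0.02], [-0.362, -0.563, -0.743], [0.376, 0.641, -0.669]] [-477.49920552  276.34770956  769.58505986]
top [[420.0, 0.0, 258.1], [0.0, 420.0, 194.6], [0.0, 0.0, 1.0]] -0.0982649569237576 [[-0.095, -0.995, -0.007], [-0.966, 0.094, -0.241], [0.241, -0.016, -0.97]] [ 81.35482235 573.67346142 807.69775322]
{'K': array([[309.01010546,   0.        , 251.74693468],
       [  0.        , 309.01010546, 188.08602366],
       [  0.        ,   0.        ,   1.        ]]), 'k1': -0.005408155630801689, 'hand_eye': array([[-6.94358496e-04, -9.65246391e-01, -2.61340624e-01,
         6.66603664e+01],
       [ 9.99999759e-01, -6.63573738e-04, -2.06038279e-04,
         2.36100609e-02],
       [ 2.54589302e-05, -2.61340704e-01,  9.65246619e-01,
        -1.76888275e+02],
       [ 0.00000000e+00,  0.00000000e+00,  0.00000000e+00,
         1.00000000e+00]])}
{'clock': 0.1, 'joints': array([ 1.15052889e+00,  5.28341388e-01,  1.43379919e+00, -1.17558243e-05,
        1.18143363e+00, -1.78478444e-01]), 'joint_vel': array([ 0.00099921,  0.0008094 , -0.00380082, -0.00073103, -0.00044786,
       -0.00115525]), 'effort': array([ 2.87478379e-04, -4.43306351e+01, -1.78584945e+01, -2.88595420e-04,
        3.89129680e-03, -6.20257168e-06]), 'eef_pos': array([149.30821195, 606.14945728, 196.04315077]), 'orientation': array([-3.78800411e-01, -3.11809228e+00,  2.97865868e-03]), 'ft_force': array([ 0.20368593, -0.23309231,  0.14483643]), 'moment': array([-0.02938157,  0.0291157 ,  0.01978345]), 'width': 85.54438911380879} -18.700000000000003
```

View pics/side0.png

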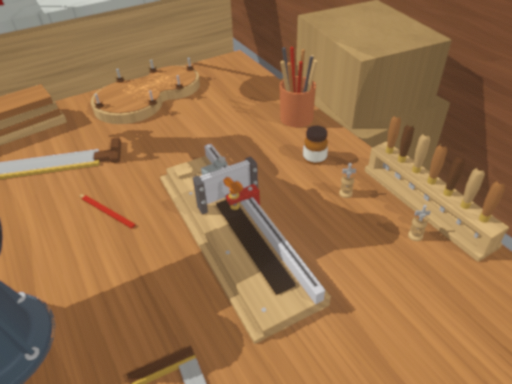

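View pics/top0.png

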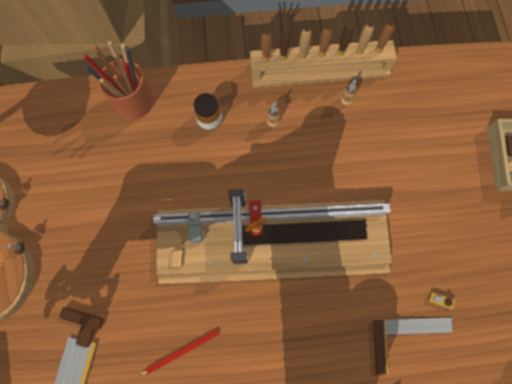

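The side view shows the box, with the blank in front of the fence at an angle. In the top view the fence runs (155,218)–(388,209), the blank spans x 247–367 at y≈233, the stop is at (195,228), the screw at (256,228) and the guide at x≈238.

```bash
cat > h.py <<'E'
import numpy as np, cv2
from scipy.spatial.transform import Rotation as Ro
from plant import arm, grab_frame, calibration
def cam(name, st=None):
    c=calibration(name)
    if name!="wrist": return c["K"],c["k1"],c["R"].T,-c["R"].T@c["t"]
    H=c["hand_eye"]; T=Ro.from_rotvec(st["orientation"]).as_matrix()
    return c["K"],c["k1"],T@H[:3,:3],T@H[:3,3]+st["eef_pos"]
def slopes(K,k1,uv):
    d=(np.atleast_2d(uv).astype(float)-K[:2,2])/[K[0,0],K[1,1]]; s=d.copy()
    for _ in range(20): s=d/(1+k1*(s**2).sum(1,keepdims=True))
    return np.c_[s,np.ones(len(s))]
def ray(C,uv): return slopes(C[0],C[1],uv)@C[2].T, C[3]
def onplane(C,uv,z):
    r,o=ray(C,uv); return o+r*((z-o[2])/r[:,2])[:,None]
def pix(C,X):
    p=(np.atleast_2d(X)-C[3])@C[2]; s=p[:,:2]/p[:,2:]
    return s*(1+C[1]*(s**2).sum(1,keepdims=True))*[C[0][0,0],C[0][1,1]]+C[0][:2,2]
def tri(C1,u1,C2,u2):
    (a,o1),(b,o2)=ray(C1,u1),ray(C2,u2); a,b=a[0],b[0]
    x=np.linalg.lstsq(np.c_[a,-b],o2-o1,rcond=None)[0]
    return (o1+x[0]*a+o2+x[1]*b)/2, np.linalg.norm(o1+x[0]*a-o2-x[1]*b)
def snap(n,tag):
    st=arm.state(); p,d=grab_frame(n); cv2.imwrite(f"pics/{tag}.png",p[:,:,::-1]); np.savez(f"pics/{tag}.npz",p=p,d=d,e=st["eef_pos"],o=st["orientation"]); return st,p,d
def load(n,tag):
    f=np.load(f"pics/{tag}.npz"); return f["p"],f["d"],cam(n,dict(eef_pos=f["e"],orientation=f["o"]) if n=="wrist" else None)
E
python3 - <<'E'
from h import *
res={}
for n in("top","side"):
    f=np.load(f"pics/{n}0.npz");p,d=f["p"],f["d"];C=cam(n)
    hsv=cv2.cvtColor(p,cv2.COLOR_RGB2HSV)
    m=(hsv[...,2]<60).astype(np.uint8); 
    org=((hsv[...,0]<16)&(hsv[...,0]>8)&(hsv[...,1]>190)&(hsv[...,2]>150)).astype(np.uint8)
    red=(((hsv[...,0]<5)|(hsv[...,0]>174))&(hsv[...,1]>180)&(hsv[...,2]>90)).astype(np.uint8)
    for nm,mm in(("dark",m),("org",org),("red",red)):
        k,l,s,ce=cv2.connectedComponentsWithStats(mm)
        for i in range(1,k):
            if s[i,4]>15 and (nm!="dark" or s[i,4]>600):
                ys,xs=np.where(l==i); print(n,nm,s[i],ce[i].round(1),"depthmed",np.median(d[l==i]))
                if nm=="dark":
                    b=cv2.boxPoints(cv2.minAreaRect(np.c_[xs,ys].astype(np.float32))); print(b.round(1).tolist()); print(onplane(C,b,39).round(1).tolist())
C=cam("top")
print("fence",onplane(C,[[155,213],[388,205],[155,222],[388,213]],60).round(1))
print("bed",onplane(C,[[158,282],[389,272]],12).round(1), "stop",onplane(C,[[190,213],[201,213],[190,241],[202,240]],60).round(1))
print("screw",onplane(C,[[256,228]],99).round(1))
E
```

```text
top dark [ 243  220  123   25 2090] [307.7 232.2] depthmed 889.83105
[[242.1999969482422, 225.6999969482422], [364.5, 219.8000030517578], [365.3999938964844, 238.60000610351562], [243.10000610351562, 244.39999389648438]]
[[522.1, 65.8, 39.0], [509.1, -196.5, 39.0], [468.8, -192.3, 39.0], [482.0, 67.4, 39.0]]
top red [ 84  55  31  30 104] [97.8 69. ] depthmed 861.86176
top red [124  63   8  19  44] [127.4  70.8] depthmed 827.4855
top red [250 202  10  20 116] [254.7 210.9] depthmed 864.26685
top red [252 233   9   3  16] [256.1 233.6] depthmed 853.8685
top red [146 330  72  43 399] [181.9 351. ] depthmed 861.67267
side dark [ 219  203   62   71 1285] [250.9 239.7] depthmed 884.9942
[[216.3000030517578, 207.0], [231.0, 196.39999389648438], [282.6000061035156, 268.70001220703125], [267.8999938964844, 279.20001220703125]]
[[477.7, 57.4, 39.0], [521.1, 69.7, 39.0], [508.2, -160.1, 39.0], [471.7, -165.7, 39.0]]
side org [225 179   8  13  41] [228.7 183.5] depthmed 913.17365
side red [291  48   2  15  23] [291.7  53.9] depthmed 1187.7979
side red [239 188  20  11  93] [249.5 193.7] depthmed 939.9209
side red [ 84 197  49  30 191] [108.3 211.4] depthmed 999.58954
fence [[ 562.7  246.3   60. ]
 [ 532.3 -246.1   60. ]
 [ 543.4  247.    60. ]
 [ 515.2 -243.2   60. ]]
bed [[ 421.6  257.5   12. ]
 [ 394.7 -240.    12. ]] stop [[555.7 172.2  60. ]
 [553.5 149.   60. ]
 [496.6 175.6  60. ]
 [496.4 150.6  60. ]]
screw [[504.3  37.1  99. ]]
```

Emit:
send_rows(rows="-1 -23.1 -26.5 -3.2 0 0 -5;-1 -23.1 -26.5 -3.2 0 0 -5;-1 -23.1 -26.5 -3.2 0 0 -5;-1 -23.1 -26.5 -3.2 0 0 -5;-1 -23.1 -26.5 -3.2 0 0 -5;-1 -23.1 -26.5 -3.2 0 0 -5;-1 -23.1 -26.5 -3.2 0 0 -5;-1 -23.1 -26.5 -3.2 0 0 -5")

```text
clock: 0.77
eef_pos: [301.6, 309.7, 227.1]
orientation: [-0.241, -3.132, 0.001]
ft_force: [0.3, -0.3, 0.2]
width: 85.5
```

Emit:
send_rows(rows="-1 -20.6 -28.5 -3.1 0 0 -5.3;-1 -20.6 -28.5 -3.1 0 0 -5.3;-1 -20.6 -28.5 -3.1 0 0 -5.3;-1 -20.6 -28.5 -3.1 0 0 -5.3;-1 -20.6 -28.5 -3.1 0 0 -5.3;-1 -20.6 -28.5 -3.1 0 0 -5.3;-1 -20.6 -28.5 -3.1 0 0 -5.3;-1 -20.6 -28.5 -3.1 0 0 -5.3")

```text
clock: 1.43
eef_pos: [451.5, 15.6, 256.3]
orientation: [-0.098, -3.14, -0.0]
ft_force: [0.6, 1.2, 1.0]
width: 85.5
```

Emit:
send_rows(rows="-1 0 0 0 0 0 0;-1 0 0 0 0 0 0;-1 0 0 0 0 0 0")

```text
clock: 1.68
eef_pos: [450.4, 17.8, 255.7]
orientation: [-0.099, -3.138, -0.001]
ft_force: [0.4, 0.6, -0.4]
width: 85.3
```

```bash
python3 - <<'E'
from h import *
snap("top","t1")
st,p,d=snap("wrist","w1"); print(st["eef_pos"],st["orientation"],st["joints"])
cv2.imwrite("pics/w1b.png",cv2.resize(p[:,:,::-1],(800,600),interpolation=cv2.INTER_CUBIC))
E
```

```text
[450.09407237  18.4630653  255.68948129] [-9.66856354e-02 -3.13804809e+00 -1.17008240e-03] [-2.08255912e-01  2.13490772e-01  1.77140282e+00  4.04740727e-04
  1.15885361e+00 -1.71761267e+00]
```

View pics/w1b.png

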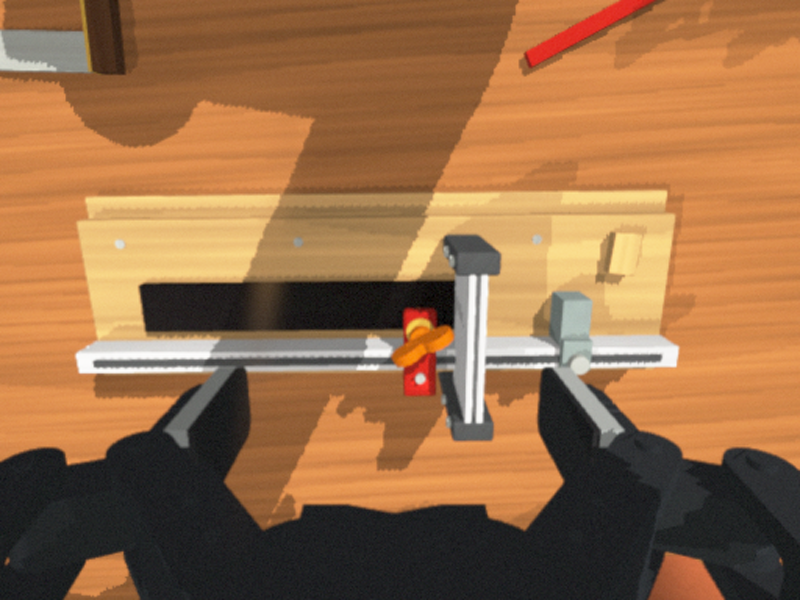

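The wrist view (800×600) shows the tail corners at (140,284) and (147,332), the bed's front edge from (79,221) to (674,214), and the fence's top front edge from (78,350) to (678,345). The stop's top-left corners are at about (552,292) and (561,338), and the wing tips at (397,360) and (450,333).

```bash
python3 - <<'E'
from h import *
p,d,C=load("wrist","w1"); s=1.5625
P=lambda uv,z: onplane(C,np.array(uv)/s,z)[:,:2].round(1)
F=P([[80,350],[676,346]],60); B=P([[79,221],[674,214]],30)
print("fence",F.tolist(),"bedfront",B.tolist())
for L in(F,B):
    v=L[1]-L[0]; print("yaw",np.arctan2(-v[0],v[1]), "len",np.linalg.norm(v))
print("blank",P([[140,284],[147,332],[455,283],[400,330]],39).tolist())
print("stop",P([[552,292],[590,292],[561,338]],60).tolist())
print("wing tips",P([[397,360],[450,333]],99).tolist(),"arm",P([[403,309],[435,309],[404,395],[435,394]],75).tolist())
g=cv2.cvtColor(p,cv2.COLOR_RGB2HSV)
m=((g[...,0]<16)&(g[...,0]>=8)&(g[...,1]>200)&(g[...,2]>140)).astype(np.uint8)
m[:190]=0;m[250:]=0
k,l,st,ce=cv2.connectedComponentsWithStats(m); i=1+np.argmax(st[1:,4]); ys,xs=np.where(l==i)
print(st[i],ce[i],cv2.minAreaRect(np.c_[xs,ys].astype(np.float32)))
# depth readings for heights
def dz(uv):
    u=np.array(uv)/s;r,o=ray(C,u);x,y=u.round().astype(int);q=d[y-1:y+2,x-1:x+2];return (o+r[0]*np.median(q)).round(1)
for nm,uv in dict(wing=(437,341),wing2=(410,352),blank=(250,305),bed=(180,250),fence=(250,348),stop=(572,305),arm=(420,360),guide=(470,330)).items(): print(nm,dz(uv))
E
```

```text
fence [[515.6, -245.0], [542.8, 246.5]] bedfront [[412.9, -240.9], [438.0, 252.5]]
yaw -0.05528440144244793 len 492.25205941671794
yaw -0.050827688242360815 len 494.03802485233865
blank [[467.6, -195.8], [510.2, -198.2], [483.3, 68.5], [522.0, 19.9]]
stop [[490.2, 143.2], [492.1, 173.5], [529.8, 151.5]]
wing tips [[524.3, 16.7], [505.6, 56.7]] arm [[492.4, 23.5], [493.9, 48.2], [565.3, 20.1], [566.0, 45.3]]
[251 209  39  26 435] [269.05287356 219.50804598] ((268.861572265625, 218.50772094726562), (19.349414825439453, 41.67566680908203), 60.2551155090332)
wing [503.7  45.5 118.7]
wing2 [511.9  26.5 115.5]
blank [ 491.6 -105.9   39.3]
bed [ 442.3 -160.9   30.6]
fence [ 524.7 -106.2   54.4]
stop [502.  159.4  60.3]
arm [535.3  34.6  75.6]
guide [496.6  68.3 119.9]
```

Emit:
send_rows(rows="-1 -0.5 -3.8 3 0 0 0;-1 -0.5 -7.7 6 0 0 0;-1 -0.5 -7.7 10 0 0 0;-1 -0.5 -7.7 14 0 0 0;-1 -0.5 -7.7 18 0 0 0;-1 -0.5 -7.7 20.5 0 0 0;-1 -0.5 -7.7 21 0 0 0;-1 -0.5 -7.7 21 0 0 0")

```text
clock: 2.45
eef_pos: [449.8, -57.8, 44.8]
orientation: [-0.094, -3.135, -0.003]
ft_force: [0.1, -0.5, -0.2]
width: 85.6
```

```bash
python3 - <<'E'
from h import *
st,p,d=snap("wrist","w2"); print(st["eef_pos"],st["orientation"],st["ft_force"])
cv2.imwrite("pics/w2b.png",cv2.resize(p[:,:,::-1],(800,600),interpolation=cv2.INTER_CUBIC))
E
```

```text
[449.81006458 -57.75442132  44.84953171] [-9.40420865e-02 -3.13513682e+00 -2.89727940e-03] [ 0.05896478 -0.51680869 -0.24935107]
```

View pics/w2b.png

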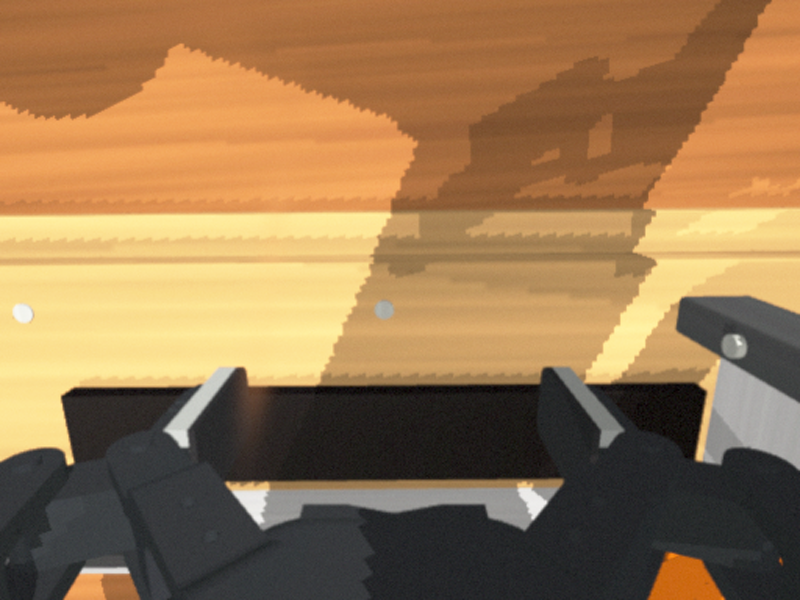

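From close by, the blank's front edge runs from (62,395) to (700,383). The pad tips are at (230,370) and (560,370), still above the blank.

```bash
python3 - <<'E'
from h import *
p,d,C=load("wrist","w2"); s=1.5625
e=np.load("pics/w2.npz")["e"]
P=lambda uv,z: onplane(C,np.array(uv)/s,z)[:,:2].round(1)
B=P([[80,388],[690,382]],39);print("blank front",B,"tail/head corners",P([[63,395],[704,388]],39))
print("bed front",P([[5,263],[790,256]],30), "fence edge z60", P([[270,487],[515,487]],60),"blank back",P([[250,481],[560,478]],39))
print("pad tip at z58",P([[230,369],[560,369],[175,432],[607,432]],e[2]+13))
for q in(B,P([[5,263],[790,256]],30)): v=q[1]-q[0];print(np.arctan2(-v[0],v[1]))
E
```

```text
blank front [[ 465.  -188.6]
 [ 477.8   63.6]] tail/head corners [[ 467.7 -196.5]
 [ 480.9   69.7]]
bed front [[ 412.5 -213.2]
 [ 429.   104.6]] fence edge z60 [[ 501.7 -108.9]
 [ 507.6  -13.8]] blank back [[ 513.4 -124.4]
 [ 520.3   11.1]]
pad tip at z58 [[ 452.5 -117.9]
 [ 459.9    3.1]
 [ 477.  -142.7]
 [ 487.1   21.8]]
-0.0507098589565412
-0.05187286964815812
```

```bash
python3 - <<'E'
from h import *
p,d,C=load("wrist","w2"); H=calibration("wrist")["hand_eye"]
for u,v in[(143,246),(145,240),(150,240),(154,245),(154,260),(150,275),(365,240),(358,243),(350,250),(350,270),(250,265)]:
    s=slopes(C[0],C[1],[[u,v]])[0]*d[v,u]; print(u,v,d[v,u],(H[:3,:3]@s+H[:3,3]).round(1),p[v,u])
E
```

```text
143 246 124.02056 [ 11.8 -43.6 -63.3] [69 71 69]
145 240 128.51802 [ 12.2 -44.3 -58.5] [198 200 195]
150 240 130.71117 [ 11.3 -43.  -56.5] [61 50 49]
154 245 135.37027 [  7.2 -42.7 -52.7] [79 59 50]
154 260 134.94514 [  1.1 -42.6 -54.9] [73 55 49]
150 275 129.52943 [ -2.4 -42.6 -61.4] [46 41 34]
365 240 130.16843 [ 11.5  47.9 -57. ] [124 128 124]
358 243 126.55425 [ 11.8  43.7 -60.6] [38 40 41]
350 250 134.48451 [  5.4  42.9 -54.1] [35 33 35]
350 270 133.98013 [ -2.7  42.7 -56.8] [34 34 38]
250 265 203.59157 [-35.5  -1.1   6.4] [25 22 20]
```

Emit:
send_rows(rows="1 0 0 0 0 0 0;1 0 0 0 0 0 0;1 0 0 0 0 0 0;1 0 0 0 0 0 0;1 0 0 0 0 0 0;1 0 0 0 0 0 0;1 0 0 0 0 0 0;1 0 0 0 0 0 0")

```text
clock: 3.17
eef_pos: [451.6, -59.6, 46.3]
orientation: [0.098, 3.14, -0.0]
ft_force: [-0.2, -0.6, -0.2]
width: -0.1
```

```bash
python3 - <<'E'
from h import *
st,p,d=snap("wrist","w3"); print(st["eef_pos"],st["width"])
cv2.imwrite("pics/w3b.png",cv2.resize(p[:,:,::-1],(800,600)))
H=calibration("wrist")["hand_eye"]
for t in("w2","w3"):
    p,d,C=load("wrist",t)
    v,u=np.mgrid[0:384,0:512]; uv=np.c_[u.ravel(),v.ravel()]
    X=(slopes(C[0],C[1],uv)*d.ravel()[:,None])@H[:3,:3].T+H[:3,3]
    k=(d.ravel()>0)&(abs(X[:,0])<14)&(X[:,2]<-3)
    X=X[k]; print(t,len(X),X.min(0).round(1),X.max(0).round(1))
    h,e=np.histogram(X[:,2],np.arange(-110,0,5)); print(list(zip(e.astype(int),h)))
    q=X[X[:,2]>X[:,2].max()-6]; print(q.min(0),q.max(0))
E
```

```text
[451.55523216 -59.63479666  46.32673225] -0.10036927780325598
w2 33034 [ -14.   -74.6 -128.5] [ 14.  131.7  -3.1]
[(np.int64(-110), np.int64(3173)), (np.int64(-105), np.int64(7302)), (np.int64(-100), np.int64(3715)), (np.int64(-95), np.int64(1251)), (np.int64(-90), np.int64(455)), (np.int64(-85), np.int64(796)), (np.int64(-80), np.int64(723)), (np.int64(-75), np.int64(843)), (np.int64(-70), np.int64(770)), (np.int64(-65), np.int64(702)), (np.int64(-60), np.int64(608)), (np.int64(-55), np.int64(464)), (np.int64(-50), np.int64(332)), (np.int64(-45), np.int64(338)), (np.int64(-40), np.int64(384)), (np.int64(-35), np.int64(324)), (np.int64(-30), np.int64(382)), (np.int64(-25), np.int64(285)), (np.int64(-20), np.int64(209)), (np.int64(-15), np.int64(254)), (np.int64(-10), np.int64(224))]
[-13.9300107  116.59187638  -9.04508974] [ 13.98472566 131.67984257  -3.06006832]
w3 38075 [ -14.   -59.3 -128.5] [ 14.  129.5  -3. ]
[(np.int64(-110), np.int64(4363)), (np.int64(-105), np.int64(2499)), (np.int64(-100), np.int64(2037)), (np.int64(-95), np.int64(3544)), (np.int64(-90), np.int64(2359)), (np.int64(-85), np.int64(1547)), (np.int64(-80), np.int64(576)), (np.int64(-75), np.int64(618)), (np.int64(-70), np.int64(204)), (np.int64(-65), np.int64(336)), (np.int64(-60), np.int64(313)), (np.int64(-55), np.int64(294)), (np.int64(-50), np.int64(333)), (np.int64(-45), np.int64(428)), (np.int64(-40), np.int64(427)), (np.int64(-35), np.int64(338)), (np.int64(-30), np.int64(343)), (np.int64(-25), np.int64(320)), (np.int64(-20), np.int64(211)), (np.int64(-15), np.int64(241)), (np.int64(-10), np.int64(230))]
[-13.94557858 118.04554086  -8.98342877] [ 13.87148658 129.51178982  -3.00430175]
```

View pics/w3b.png

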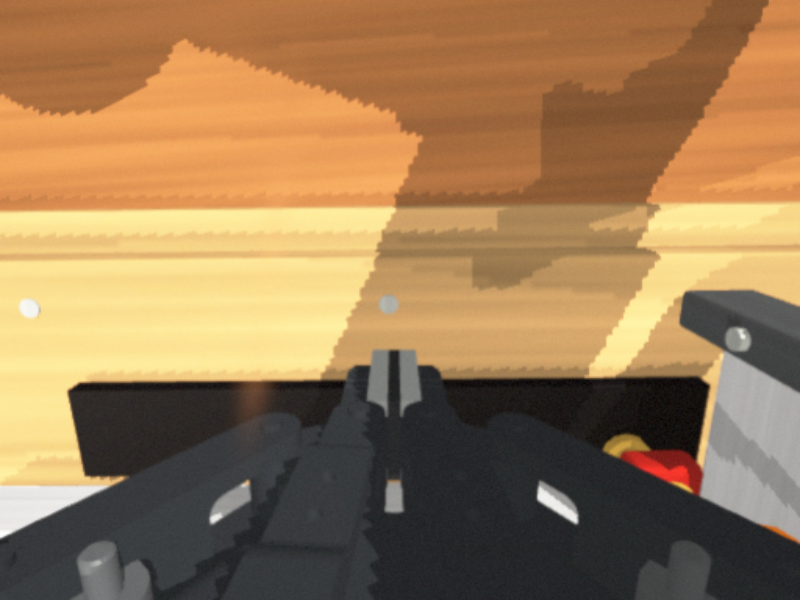

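Shut, the pads (grey strips at 372–418) end at row ≈350. I'll read their depth to find the true tip.

```bash
python3 - <<'E'
from h import *
p,d,C=load("wrist","w3"); H=calibration("wrist")["hand_eye"]
for u,v in[(244,222),(244,224),(244,226),(244,230),(240,228),(262,228),(244,240),(228,238),(277,238)]:
    s=slopes(C[0],C[1],[[u,v]])[0]*d[v,u]; print(u,v,d[v,u].round(1),(H[:3,:3]@s+H[:3,3]).round(1),p[v,u])
E
```

```text
244 222 205.5 [-8.8 -5.1 15.6] [204 160 106]
244 224 146.8 [ 11.8  -3.6 -39.7] [143 137 122]
244 226 144.8 [ 11.7  -3.5 -41.8] [129 130 126]
244 230 141.1 [ 11.3  -3.4 -45.7] [127 128 124]
240 228 143.1 [ 11.4  -5.3 -43.6] [127 131 126]
262 228 142.8 [ 11.5   4.8 -43.9] [126 130 123]
244 240 130.6 [ 11.3  -3.2 -56.6] [127 130 126]
228 238 141.6 [  7.6 -10.8 -46.2] [44 44 46]
277 238 140.2 [  8.1  11.6 -47.5] [34 37 41]
```

```bash
python3 - <<'E'
from h import *
st,p,d=snap("side","s3"); C=cam("side")
u0=pix(C,[st["eef_pos"]])[0]; print(st["eef_pos"],u0, pix(C,[st["eef_pos"]+[0,0,38]]))
x,y=u0.astype(int)
v,u=np.mgrid[0:384,0:512]; r,o=ray(C,np.c_[u.ravel(),v.ravel()]); X=(o+r*d.ravel()[:,None])
k=(np.hypot(*(X[:,:2]-st["eef_pos"][:2]).T)<16)&(X[:,2]>36)&(d.ravel()>0)
print(k.sum(),np.percentile(X[k,2],[0,1,5,10,25,50]))
c=p[max(0,y-90):y+60,x-100:x+100]; cv2.imwrite("pics/s3c.png",cv2.resize(c[:,:,::-1],None,fx=4,fy=4,interpolation=cv2.INTER_CUBIC))
E
```

```text
[451.48346507 -59.5892664   46.22455607] [230.89756089 244.22747838] [[229.56548918 231.28180352]]
175 [ 80.53912637  83.173912    88.09323622  91.0630254   96.55817522
 107.72544181]
```

View pics/s3c.png

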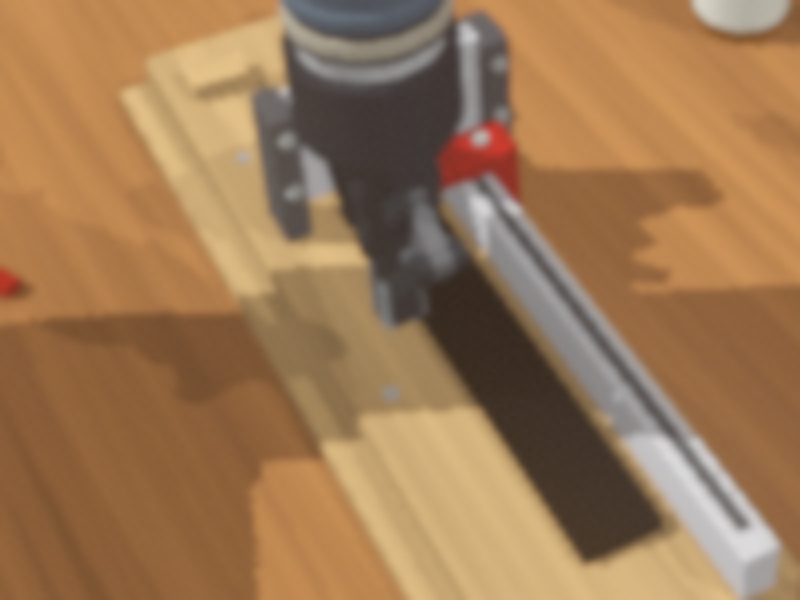

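Two cameras agree that the true fingertips are about 38 mm above the reported TCP (51 mm when open). I'll use that offset and check it by touch.

Emit:
send_rows(rows="-1 0 0 0.5 0 0 0;-1 0 0 1.5 0 0 0;-1 0 0 2.5 0 0 0;-1 0 0 3.5 0 0 0;-1 0 0 4 0 0 0;-1 0 0 4.5 0 0 0;-1 0 0 4.5 0 0 0;-1 0 0 4.5 0 0 0")

```text
clock: 3.93
eef_pos: [451.4, -59.5, 1.0]
orientation: [-0.097, -3.14, -0.0]
ft_force: [0.1, -0.5, -0.0]
width: 85.4
```

```bash
python3 - <<'E'
from h import *
st,p,d=snap("side","s4"); C=cam("side")
v,u=np.mgrid[0:384,0:512]; r,o=ray(C,np.c_[u.ravel(),v.ravel()]); X=(o+r*d.ravel()[:,None])
ax=np.array([.055,.9985]); q=X[:,:2]-st["eef_pos"][:2]
k=(abs(q@ax+50)<12)&(abs(q@[.9985,-.055])<14)&(X[:,2]>34)&(d.ravel()>0)
print(st["eef_pos"],st["ft_force"],st["width"],k.sum(),np.percentile(X[k,2],[0,1,5,10,25,50]))
st,p,d=snap("wrist","w4");C=load("wrist","w4")[2];H=calibration("wrist")["hand_eye"]
X=(slopes(C[0],C[1],np.c_[u.ravel(),v.ravel()])*d.ravel()[:,None])@H[:3,:3].T+H[:3,3]
k=(abs(X[:,0])<13)&(abs(abs(X[:,1])-43)<3)&(X[:,2]>-60)&(d.ravel()>0);print(np.percentile(X[k,2],[0,25,50,75,90,95,100]).round(1))
E
```

```text
[451.43313664 -59.50341323   1.01275853] [ 0.14626846 -0.50106129 -0.0023325 ] 85.42624531754394 972 [ 34.11640359  57.23169147  68.78846255  96.78573695 151.41800655
 346.00688382]
[-60.  -54.3 -29.7 -28.7 -28.2 -28.  -26.6]
```

Emit:
send_rows(rows="-1 0 0 0.4 0 0 0;-1 0 0 0.8 0 0 0;-1 0 0 1.2 0 0 0;-1 0 0 1.5 0 0 0;-1 0 0 1.7 0 0 0;-1 0 0 1.7 0 0 0;-1 0 0 1.7 0 0 0")

```text
clock: 4.62
eef_pos: [451.4, -59.5, -16.0]
orientation: [-0.097, -3.14, -0.0]
ft_force: [-0.9, -0.3, 0.6]
width: 85.5
```

Emit:
send_rows(rows="-1 -0.3 0 0 0 0 0;-1 -0.6 0 0 0 0 0;-1 -0.9 0 0 0 0 0;-1 -1.1 0 0 0 0 0;-1 -1.3 0 0 0 0 0;-1 -1.5 0 0 0 0 0;-1 -1.5 0 0 0 0 0")

```text
clock: 5.2
eef_pos: [466.8, -60.4, -15.8]
orientation: [0.097, 3.14, -0.0]
ft_force: [1.2, -0.0, -0.1]
width: 85.3
```

Emit:
send_rows(rows="-1 -0.1 0 0 0 0 0;-1 -0.2 0 0 0 0 0;-1 -0.2 0 0 0 0 0")

```text
clock: 5.45
eef_pos: [468.5, -60.5, -15.8]
orientation: [-0.097, -3.14, -0.0]
ft_force: [-1.0, 0.4, -0.6]
width: 85.5
```

Emit:
send_rows(rows="-1 -0.1 0 0 0 0 0;-1 -0.1 0 0 0 0 0;-1 -0.1 0 0 0 0 0")

```text
clock: 5.7
eef_pos: [469.7, -60.7, -15.8]
orientation: [0.098, 3.14, -0.0]
ft_force: [-0.4, 1.1, -0.0]
width: 85.4
```

Emit:
send_rows(rows="-1 -0.1 0 0 0 0 0;-1 -0.1 0 0 0 0 0;-1 -0.1 0 0 0 0 0")

```text
clock: 5.95
eef_pos: [470.8, -60.8, -15.8]
orientation: [0.097, 3.14, -0.0]
ft_force: [-0.6, -0.4, -0.0]
width: 85.5
```

```bash
python3 - <<'E'
from h import *
f=[]
for i in range(4): st,p,d=snap("wrist","w5"); f.append(st["ft_force"])
print(st["eef_pos"],np.array(f).round(1))
cv2.imwrite("pics/w5b.png",cv2.resize(p[:,:,::-1],(800,600),interpolation=cv2.INTER_CUBIC))
E
```

```text
[470.81888648 -60.82976863 -15.76601308] [[-0.6 -0.4 -0. ]
 [ 0.5 -0.3 -0.1]
 [ 0.   0.4  0.4]
 [-0.5  0.1  0.3]]
```

View pics/w5b.png

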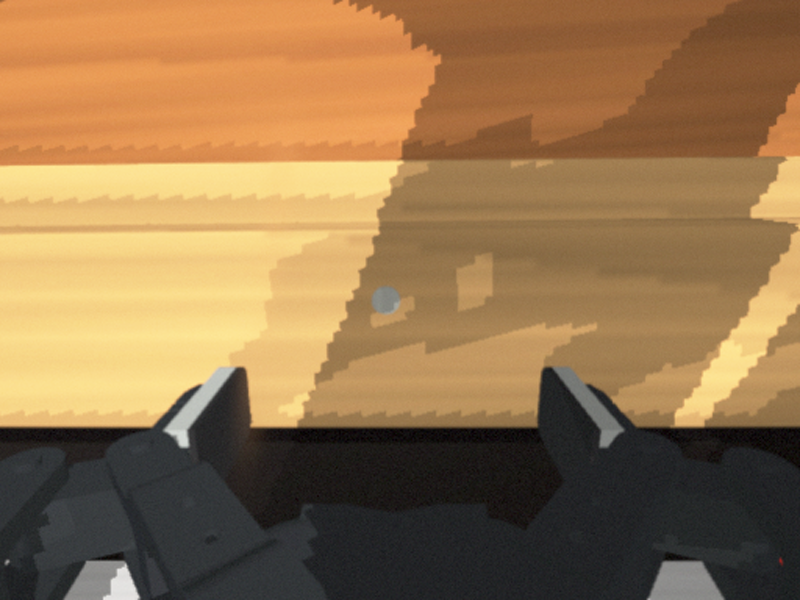

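The blank's front edge is now level at row ≈428 on both sides and close to the pads' fence-side edges (row ≈433).

```bash
python3 - <<'E'
from h import *
p,d,C=load("wrist","w5");s=1.5625
o=np.load("pics/w5.npz");T=Ro.from_rotvec(o["o"]).as_matrix()
for nm,uv,z in(("edge top",[[20,441],[280,441],[510,442],[780,442]],39),("edge bot",[[20,429],[280,429],[510,429],[780,429]],30)):
    X=onplane(C,np.array(uv)/s,z);print(nm,X.round(1)[:,:2].tolist(),((X-o["e"])@T).round(1)[:,0])
E
```

```text
edge top [[474.2, -168.2], [478.7, -93.7], [483.2, -28.1], [488.2, 49.4]] [-10.1 -10.  -10.3 -10.5]
edge bot [[475.3, -175.4], [480.1, -95.9], [484.5, -26.0], [489.8, 56.5]] [-11.6 -11.5 -11.5 -11.7]
```

Emit:
send_rows(rows="-1 -0.05 0 0 0 0 0;-1 -0.1 0 0 0 0 0;-1 -0.1 0 0 0 0 0;-1 -0.1 0 0 0 0 0")

```text
clock: 6.48
eef_pos: [471.3, -60.7, -15.8]
orientation: [-0.097, -3.14, -0.0]
ft_force: [-1.0, -1.0, 2.0]
width: 85.5
```

Emit:
send_rows(rows="-1 -0.05 0 0 0 0 0;-1 -0.1 0 0 0 0 0;-1 -0.1 0 0 0 0 0;-1 -0.1 0 0 0 0 0")

```text
clock: 6.82
eef_pos: [472.6, -60.8, -15.8]
orientation: [0.097, 3.14, -0.0]
ft_force: [-0.5, 0.2, 1.2]
width: 85.3
```

Emit:
send_rows(rows="-1 -0.05 0 0 0 0 0;-1 -0.1 0 0 0 0 0;-1 -0.1 0 0 0 0 0;-1 -0.1 0 0 0 0 0")

```text
clock: 7.15
eef_pos: [473.5, -60.9, -15.8]
orientation: [-0.097, -3.14, 0.0]
ft_force: [-0.9, -0.5, 0.2]
width: 85.3
```

Emit:
send_rows(rows="-1 -0.05 0 0 0 0 0;-1 -0.05 0 0 0 0 0;-1 -0.05 0 0 0 0 0;-1 -0.05 0 0 0 0 0")

```text
clock: 7.48
eef_pos: [473.6, -60.9, -15.8]
orientation: [-0.097, -3.139, -0.0]
ft_force: [-2.0, -1.6, 0.7]
width: 85.5
```

Emit:
send_rows(rows="-1 -0.05 0 0 0 0 0;-1 -0.05 0 0 0 0 0;-1 -0.05 0 0 0 0 0;-1 -0.05 0 0 0 0 0")

```text
clock: 7.82
eef_pos: [474.4, -61.0, -15.8]
orientation: [-0.097, -3.14, 0.0]
ft_force: [-2.1, -0.5, 0.7]
width: 85.4
```

```bash
cat > f.py <<'E'
from h import *
f=[];e=[];m=[]
for i in range(5): grab_frame("top"); s=arm.state(); f.append(s["ft_force"]); e.append(s["eef_pos"]); m.append(s["moment"])
print(s["clock"],np.mean(e,0).round(2),"F",np.mean(f,0).round(2),"M",np.mean(m,0).round(3),"w",s["width"].round(1),"j6",s["joints"][5].round(3), s["orientation"].round(3))
E
python3 f.py
```

```text
Traceback (most recent call last):
  File "f.py", line 4, in <module>
    print(s["clock"],np.mean(e,0).round(2),"F",np.mean(f,0).round(2),"M",np.mean(m,0).round(3),"w",s["width"].round(1),"j6",s["joints"][5].round(3), s["orientation"].round(3))
                                                                                                   ^^^^^^^^^^^^^^^^
AttributeError: 'float' object has no attribute 'round'
```

```bash
sed -i 's/s\["width"\].round(1)/round(s["width"],1)/; s/range(5)/range(4)/' f.py; python3 f.py
```

```text
8.2667 [474.42 -60.97 -15.8 ] F [-2.62 -1.18  0.49] M [-0.158  0.399  0.12 ] w 85.3 j6 -1.871 [-0.097 -3.14  -0.   ]
```

Emit:
send_rows(rows="-1 -0.05 0 0 0 0 0;-1 -0.05 0 0 0 0 0;-1 -0.05 0 0 0 0 0")

```text
clock: 8.52
eef_pos: [474.5, -60.9, -15.8]
orientation: [-0.097, -3.139, -0.0]
ft_force: [-4.5, -1.8, 1.8]
width: 85.2
```

```bash
python3 f.py
```

```text
8.7167 [474.46 -60.92 -15.82] F [-4.02 -2.13  1.36] M [-0.294  0.654  0.21 ] w 85.1 j6 -1.87 [-0.097 -3.139 -0.   ]
```

Emit:
send_rows(rows="-1 0.8 0 0 0 0 0;-1 1.6 0 0 0 0 0;-1 1.6 0 -3 0 0 0;1 1.6 -3 -6 0 0 0;1 0 -7 -6 0 0 0;1 -1.5 -11 -6 0 0 0;1 -3.1 -15.3 -6 0 0 0;1 -3.1 -15.3 -6 0 0 0")

```text
clock: 9.38
eef_pos: [501.8, -224.1, 45.6]
orientation: [0.105, 3.129, -0.013]
ft_force: [0.6, -0.8, -0.7]
width: 25.4
```

Emit:
send_rows(rows="1 0 0 0 0 0 0;1 0 0 0 0 0 0")

```text
clock: 9.55
eef_pos: [495.7, -215.2, 43.9]
orientation: [-0.1, -3.14, -0.002]
ft_force: [-0.2, -0.4, -0.7]
width: 0.7
```

```bash
python3 - <<'E'
from h import *
st,p,d=snap("wrist","w6"); print(st["eef_pos"],st["width"],st["orientation"])
cv2.imwrite("pics/w6b.png",cv2.resize(p[:,:,::-1],(800,600),interpolation=cv2.INTER_CUBIC))
E
```

```text
[ 495.74999352 -215.23716397   43.90458401] 0.7473752497170548 [-1.00197456e-01 -3.13956399e+00 -1.59442982e-03]
```

View pics/w6b.png

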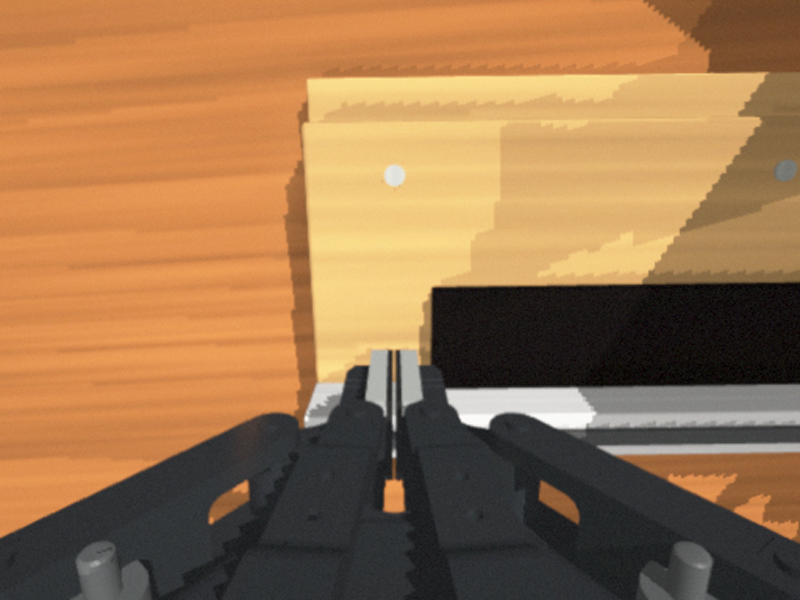

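The shut fingers are left of the tail, whose edge runs from (432,288) to (434,387). The blank's back edge meets the fence.

```bash
python3 - <<'E'
from h import *
p,d,C=load("wrist","w6");s=1.5625
o=np.load("pics/w6.npz");T=Ro.from_rotvec(o["o"]).as_matrix()
X=onplane(C,np.array([[432,288],[434,387]])/s,39);print(X.round(1)[:,:2].tolist(),((X-o["e"])@T).round(1))
X=onplane(C,np.array([[304,125],[440,390],[780,384]])/s,30);print(X.round(1))
# stop face from top image t1 and wrist w1 (top edge corners)
C1=load("wrist","w1")[2]; 
for n,t in(("wrist","w1"),("top","t1")):
    q=load(n,t)[0]; c=q[160:250,330:400] if n=="wrist" else q[200:260,170:225]
    cv2.imwrite(f"pics/c_{n}.png",c[:,:,::-1])
a=cv2.resize(cv2.imread("pics/c_wrist.png"),(420,540)); b=cv2.resize(cv2.imread("pics/c_top.png"),(380,415)); b=cv2.copyMakeBorder(b,0,125,0,0,0)
cv2.imwrite("pics/c.png",np.hstack([a,b]))
E
```

```text
[[477.0, -198.9], [519.1, -199.9]] [[ 19.8  15.1   4.9]
 [-22.3  16.8   4.9]]
[[ 413.3 -243.3   30. ]
 [ 525.1 -196.8   30. ]
 [ 532.   -49.6   30. ]]
```

View pics/c.png

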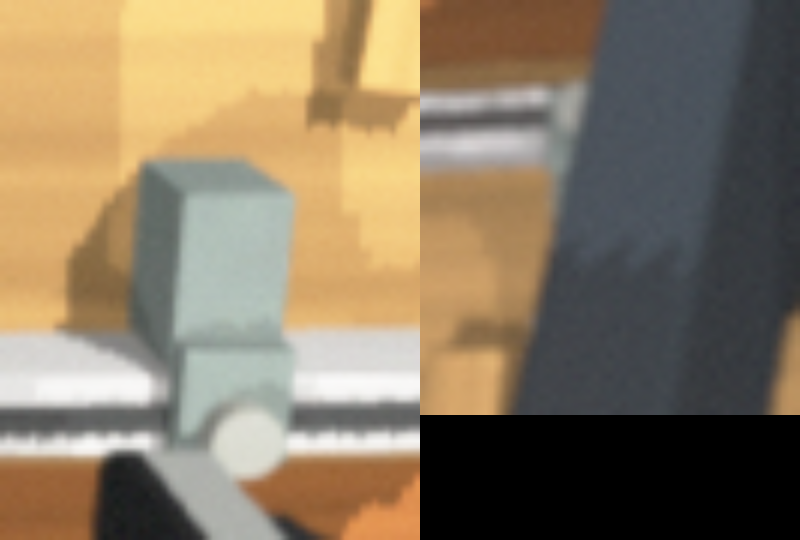

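The crop shows the stop's contact face: top edge from (360.5,192) to (359.2,217.5), bottom front corner at (353.3,186.7) in the wrist image.

```bash
python3 - <<'E'
from h import *
C=load("wrist","w1")[2]
A=onplane(C,[[360.5,192],[359.2,217.5]],60);B=onplane(C,[[353.3,186.7]],30);print(A,B)
ax=np.array([.055,.9985])
print("stop y along", A[:,:2]@ax, B[:,:2]@ax, "tail", np.array([[477,-198.9],[519.1,-199.9]])@ax)
E
```

```text
[[497.42871798 152.38287087  60.        ]
 [531.43966407 151.70529753  60.        ]] [[498.50023095 152.90875425  30.        ]]
stop y along [179.51287605 180.70692111] [180.09690382] tail [-172.36665 -171.04965]
```

Emit:
send_rows(rows="1 -0.1 0 2 0 0 -0.5;1 -0.1 0 4 0 0 -0.5;1 -0.1 0 4.7 0 0 -0.5;1 -0.1 0 4.7 0 0 -0.5;1 -0.1 0 4.7 0 0 -0.5")

```text
clock: 10.02
eef_pos: [496.6, -213.7, -3.0]
orientation: [-0.081, -3.139, -0.002]
ft_force: [-0.4, -0.3, -0.2]
width: 0.0
```

Emit:
send_rows(rows="1 0 0.3 0 0 0 0;1 0 0.6 0 0 0 0;1 0 0.8 0 0 0 0;1 0 1.1 0 0 0 0;1 0 1.5 0 0 0 0;1 0 2 0 0 0 0;1 0 2.5 0 0 0 0;1 0 3 0 0 0 0")

```text
clock: 10.68
eef_pos: [499.0, -185.4, -2.6]
orientation: [0.083, 3.14, -0.0]
ft_force: [-1.0, -2.8, 2.0]
width: -0.1
```

```bash
python3 f.py
```

```text
10.8833 [ 499.07 -184.77   -2.76] F [0.29 0.19 0.44] M [-0.041 -0.014  0.013] w 0.2 j6 -2.084 [8.40e-02 3.14e+00 1.00e-03]
```

Emit:
send_rows(rows="1 0 0.5 0 0 0 0;1 0 1 0 0 0 0;1 0 1.5 0 0 0 0;1 0 2 0 0 0 0;1 0 2.5 0 0 0 0;1 0 3 0 0 0 0;1 0 3.5 0 0 0 0;1 0 4 0 0 0 0")

```text
clock: 11.55
eef_pos: [501.2, -145.2, -2.8]
orientation: [-0.083, -3.14, -0.0]
ft_force: [0.2, -1.4, 0.7]
width: -0.2
```

Emit:
send_rows(rows="1 0 0.3 0 0 0 0;1 0 0.6 0 0 0 0;1 0 0.8 0 0 0 0;1 0 1 0 0 0 0;1 0 1 0 0 0 0")

```text
clock: 11.97
eef_pos: [501.7, -135.4, -2.8]
orientation: [-0.083, -3.14, -0.0]
ft_force: [-0.1, 0.1, -0.1]
width: -0.1
```

```bash
python3 f.py; python3 - <<'E'
from h import *
for n in("top","side","wrist"):
    st,p,d=snap(n,n+"7")
w=cv2.imread("pics/wrist7.png"); t=cv2.imread("pics/top7.png")[195:270,150:300]; s=cv2.imread("pics/side7.png")[140:230,180:290]
R=lambda a:cv2.resize(a,(400,300),interpolation=cv2.INTER_CUBIC)
cv2.imwrite("pics/m7.png",np.vstack([np.hstack([R(w),R(t)]),np.hstack([R(s),R(s)*0])]))
E
```

```text
12.1667 [ 501.66 -135.74   -2.79] F [-0.1  -0.3  -0.32] M [-0.004 -0.018 -0.011] w -0.2 j6 -1.997 [-0.084 -3.14  -0.   ]
```

View pics/m7.png

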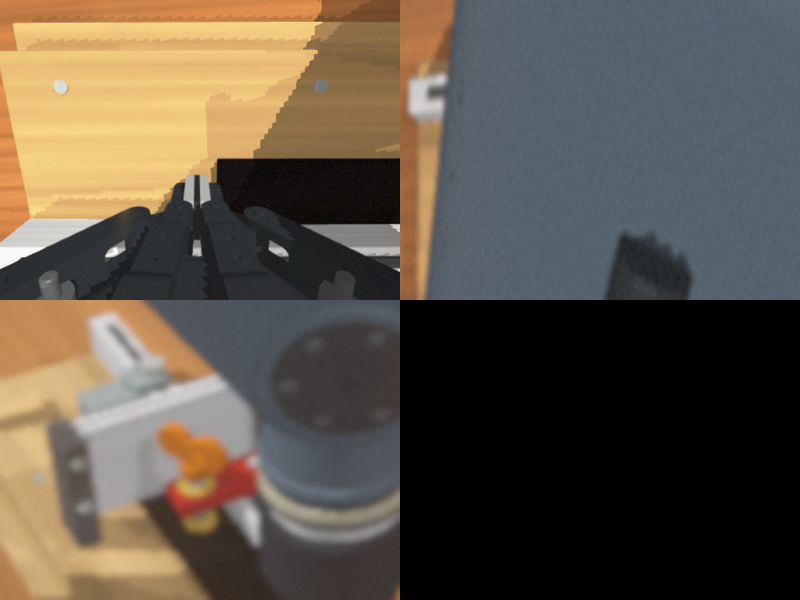

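The blank is still along the fence, with the tail edge at (279,204) in the native wrist image. The stop is visible but the head is hidden behind the guide.

```bash
python3 - <<'E'
from h import *
p,d,C=load("wrist","wrist7")
o=np.load("pics/wrist7.npz");T=Ro.from_rotvec(o["o"]).as_matrix()
g=p.max(2).astype(int)
for v in(206,212,218): print(v,[int(x) for x in g[v,268:292]])
X=onplane(C,[[278.5,208]],39);print(X, (X-o["e"])@T, X[:,:2]@[.055,.9985]+270)
E
```

```text
206 [219, 222, 221, 220, 221, 222, 221, 218, 214, 148, 69, 23, 21, 20, 16, 22, 18, 20, 26, 24, 24, 14, 29, 18]
212 [226, 227, 227, 226, 225, 222, 174, 147, 136, 102, 49, 19, 16, 18, 20, 21, 27, 25, 28, 27, 29, 22, 22, 20]
218 [219, 194, 152, 140, 138, 136, 139, 138, 134, 86, 38, 17, 19, 22, 24, 17, 25, 26, 31, 26, 17, 31, 25, 24]
[[ 481.83803039 -122.36086922   39.        ]] [[ 20.54305169  12.44970467 -41.7769406 ]] [174.32376376]
```

Emit:
send_rows(rows="1 0 0.2 0 0 0 0;1 0 0.4 0 0 0 0;1 0 0.6 0 0 0 0;1 0 0.6 0 0 0 0")

```text
clock: 12.65
eef_pos: [502.5, -130.3, -2.7]
orientation: [0.082, 3.14, -0.002]
ft_force: [-1.1, -3.1, -0.1]
width: -0.1
```

Emit:
send_rows(rows="1 0 0.1 0 0 0 0;1 0 0.2 0 0 0 0;1 0 0.2 0 0 0 0")

```text
clock: 12.9
eef_pos: [502.7, -130.0, -2.6]
orientation: [0.081, 3.139, -0.005]
ft_force: [-1.8, -9.7, -0.9]
width: -0.0
```

Contact came earlier than I estimated, so I'm easing off at once.

Emit:
send_rows(rows="1 0 -0.4 0 0 0 0;1 0 -0.8 0 0 0 0;1 0 -0.8 0 0 0 0")

```text
clock: 13.15
eef_pos: [501.7, -136.0, -2.8]
orientation: [-0.085, -3.14, -0.001]
ft_force: [-1.2, 0.2, 0.1]
width: 0.3
```

```bash
python3 f.py; python3 - <<'E'
from h import *
st,p,d=snap("wrist","w8"); s1,q,_=snap("side","s8")
C=cam("wrist",st);g=p.max(2).astype(int)
for v in(206,212,218): print(v,[int(x) for x in g[v,268:305]])
T=Ro.from_rotvec(st["orientation"]).as_matrix()
for v in (206,218,226,236,246):
    r=g[v,255:330]; k=255+np.where(r<60)[0]; print(v,k[:4])
a=cv2.resize(cv2.imread("pics/s8.png")[145:225,170:290],(780,520),interpolation=cv2.INTER_CUBIC);cv2.imwrite("pics/s8c.png",a)
# compare stop in side pictures
a=cv2.imread("pics/side0.png")
for t in("side0","s3","s4","side7","s8"):
    f=np.load(f"pics/{t}.npz")["p"].astype(int); h=cv2.cvtColor(f.astype(np.uint8),cv2.COLOR_RGB2HSV)[140:200,195:235]
    m=(h[...,0]>70)&(h[...,0]<105)&(h[...,1]>15)&(h[...,1]<70)&(h[...,2]>90); ys,xs=np.where(m); print(t,m.sum(),xs.mean()+195,ys.mean()+140)
E
```

```text
13.35 [ 501.49 -135.48   -2.84] F [-0.09  0.2   0.37] M [-0.013  0.031 -0.001] w -0.3 j6 -1.997 [-8.40e-02 -3.14e+00 -1.00e-03]
206 [220, 222, 221, 220, 221, 221, 220, 220, 221, 219, 221, 220, 219, 220, 221, 220, 221, 214, 138, 53, 22, 10, 23, 20, 23, 29, 20, 19, 20, 15, 32, 16, 25, 18, 23, 22, 21]
212 [226, 227, 224, 226, 225, 227, 226, 226, 225, 226, 226, 227, 224, 222, 174, 146, 142, 136, 80, 31, 16, 19, 20, 21, 17, 18, 18, 22, 15, 22, 23, 18, 22, 22, 17, 25, 19]
218 [221, 220, 221, 221, 220, 220, 220, 220, 215, 173, 139, 135, 134, 137, 136, 137, 137, 123, 68, 26, 17, 18, 26, 21, 25, 25, 22, 18, 21, 14, 20, 28, 21, 25, 24, 23, 19]
206 [287 288 289 290]
218 [287 288 289 290]
226 [287 288 289 290]
236 [269 270 271 272]
246 [270 271 272 273]
side0 0 nan nan
s3 6 209.66666666666666 156.0
s4 6 208.0 173.66666666666666
side7 0 nan nan
s8 0 nan nan<stdin>:13: RuntimeWarning: Mean of empty slice.
  ret = ret.dtype.type(ret / rcount)
```

View pics/s8c.png

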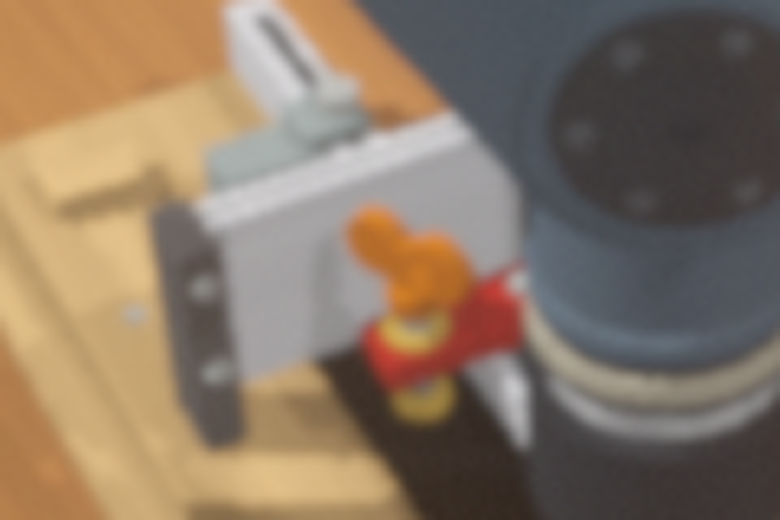

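The side view shows the stop at native (202–227, 157–172), the foot over the blank and the blank's dark edge passing below the guide. Next I'll compare the stop's pixels before and after.

```bash
python3 - <<'E'
from h import *
L=lambda t:cv2.cvtColor(np.load(f"pics/{t}.npz")["p"],cv2.COLOR_RGB2LAB).astype(np.float32)
a=L("side0")
for t in("side7","s8"):
    b=L(t)
    for nm,(y0,y1,x0,x1) in dict(stop=(158,172,203,226),post=(176,212,194,208)).items():
        best=[]
        A=cv2.resize(a[y0:y1,x0:x1],None,fx=8,fy=8,interpolation=cv2.INTER_CUBIC); m=16
        Bq=cv2.resize(b[y0-3:y1+3,x0-3:x1+3],None,fx=8,fy=8,interpolation=cv2.INTER_CUBIC)
        r=cv2.matchTemplate(Bq,A,cv2.TM_CCOEFF_NORMED);_,v,_,l=cv2.minMaxLoc(r);print(t,nm,round(v,3),(l[0]-24)/8,(l[1]-24)/8)
C=cam("side");print(pix(C,[[500,152,60],[500.2,156,60]]))
E
```

```text
side7 stop 0.712 0.0 0.25
side7 post 0.995 0.0 -0.125
s8 stop 0.71 0.0 0.375
s8 post 0.994 0.0 -0.125
[[205.45323367 172.68646401]
 [204.77484087 171.72334318]]
```

The stop has not moved (shift under 0.2 px). Re-approaching in fine steps.

Emit:
send_rows(rows="1 0 0.2 0 0 0 0;1 0 0.4 0 0 0 0;1 0 0.5 0 0 0 0;1 0 0.5 0 0 0 0")

```text
clock: 13.78
eef_pos: [502.0, -130.6, -2.8]
orientation: [-0.083, -3.14, 0.0]
ft_force: [-0.1, -0.9, 0.0]
width: 0.2
```

```bash
python3 f.py
```

```text
13.9833 [ 501.98 -130.66   -2.78] F [-0.12 -0.01 -0.2 ] M [ 0.025  0.005 -0.018] w 0.1 j6 -1.988 [0.084 3.14  0.   ]
```

Emit:
send_rows(rows="1 0 0.03 0 0 0 0;1 0 0.06 0 0 0 0;1 0 0.06 0 0 0 0")

```text
clock: 14.23
eef_pos: [502.1, -130.4, -2.8]
orientation: [0.083, 3.14, -0.001]
ft_force: [-0.6, -2.2, -1.3]
width: -0.1
```

```bash
python3 f.py
```

```text
14.4333 [ 502.07 -130.42   -2.78] F [-0.29 -1.32 -0.14] M [-0.235  0.04  -0.003] w 0.4 j6 -1.987 [ 0.084  3.14  -0.   ]
```

Emit:
send_rows(rows="1 0 0.02 0 0 0 0;1 0 0.04 0 0 0 0;1 0 0.04 0 0 0 0")

```text
clock: 14.68
eef_pos: [502.1, -130.3, -2.8]
orientation: [0.083, 3.14, -0.001]
ft_force: [-0.4, -3.9, -0.5]
width: -0.2
```

```bash
python3 f.py
```

```text
14.8833 [ 502.12 -130.23   -2.77] F [-0.84 -4.49 -0.89] M [-0.697  0.162  0.013] w 0.5 j6 -1.986 [ 8.40e-02  3.14e+00 -1.00e-03]
```

Emit:
send_rows(rows="1 0 -0.4 0 0 0 0;1 0 -1 0 0 0 0;1 0 -1 -3 0 0 0;-1 2.5 0 -6 0 0 0;-1 4.7 3.5 -6 0 0 0;-1 4.7 6.8 -6 0 0 0;-1 4.7 6.8 -5 0 0 0;-1 4.7 6.8 -4 0 0 0")

```text
clock: 15.55
eef_pos: [458.4, -57.5, 37.9]
orientation: [0.08, 3.139, 0.0]
ft_force: [0.0, -0.6, -0.3]
width: 60.7
```

Emit:
send_rows(rows="-1 0 0 0 0 0 0;-1 0 0 0 0 0 0;-1 0 0 2 0 0 0;-1 0 0 4 0 0 0;-1 0 0 5.3 0 0 0;-1 0 0 5.3 0 0 0;-1 0 0 5.3 0 0 0")

```text
clock: 16.13
eef_pos: [458.9, -59.9, -15.9]
orientation: [-0.085, -3.14, -0.001]
ft_force: [0.9, -0.8, 0.6]
width: 85.6
```

Emit:
send_rows(rows="-1 -0.4 0 0 0 0 0;-1 -0.8 0 0 0 0 0;-1 -1.1 0 0 0 0 0;-1 -1.3 0 0 0 0 0;-1 -1.4 0 0 0 0 0;-1 -1.4 0 0 0 0 0")

```text
clock: 16.63
eef_pos: [473.3, -60.2, -15.6]
orientation: [0.083, 3.14, -0.0]
ft_force: [0.7, 0.6, -0.0]
width: 85.4
```

```bash
python3 f.py
```

```text
16.8333 [472.57 -60.05 -15.72] F [-0.66 -0.09 -0.44] M [0.022 0.006 0.   ] w 85.3 j6 -1.879 [-0.084 -3.14  -0.   ]
```

Emit:
send_rows(rows="-1 -0.05 0 0 0 0 0;-1 -0.1 0 0 0 0 0;-1 -0.15 0 0 0 0 0;-1 -0.15 0 0 0 0 0")

```text
clock: 17.17
eef_pos: [474.3, -60.3, -15.8]
orientation: [0.084, 3.14, -0.0]
ft_force: [-0.1, -0.4, 0.1]
width: 85.3
```

```bash
python3 f.py
```

```text
17.3667 [474.22 -60.23 -15.79] F [ 0.29 -0.09 -0.06] M [0.009 0.015 0.012] w 85.6 j6 -1.878 [-0.084 -3.14  -0.   ]
```

Emit:
send_rows(rows="-1 -0.05 0 0 0 0 0;-1 -0.1 0 0 0 0 0;-1 -0.1 0 0 0 0 0;-1 -0.1 0 0 0 0 0")

```text
clock: 17.7
eef_pos: [474.8, -60.2, -15.8]
orientation: [-0.083, -3.14, -0.0]
ft_force: [-1.4, -1.0, 0.1]
width: 85.3
```

```bash
python3 f.py; python3 - <<'E'
from h import *
p,d,C=None,None,None
st,p,d=snap("wrist","w9");print(st["ft_force"])
cv2.imwrite("pics/w9b.png",cv2.resize(p[:,:,::-1],(800,600),interpolation=cv2.INTER_CUBIC))
g=p.max(2).astype(int);C=cam("wrist",st);T=Ro.from_rotvec(st["orientation"]).as_matrix()
for u in(40,90,180,220,260,300,330,420,440):
    k=np.where(g[250:310,u]<75)[0]; print(u,250+k[:2], ((onplane(C,[[u,250+k[0]]],30)-st["eef_pos"])@T).round(2)[0] if len(k) else "")
E
```

```text
17.9 [474.8  -60.19 -15.81] F [-1.58 -0.09  0.61] M [-0.062  0.168  0.046] w 85.4 j6 -1.878 [-0.083 -3.14  -0.   ]
[-2.0946399  -0.00844332  1.07980312]
40 [291 292] [ -20.44 -102.53  -45.85]
90 [277 278] [-12.77 -77.15 -45.84]
180 [275 276] [-11.68 -34.06 -45.83]
220 [274 275] [-11.15 -15.   -45.82]
260 [274 275] [-11.16   4.02 -45.82]
300 [274 275] [-11.18  23.04 -45.82]
330 [274 275] [-11.2   37.31 -45.82]
420 [273 274] [-10.75  80.15 -45.81]
440 [274 275] [-11.31  89.79 -45.81]
```

Emit:
send_rows(rows="-1 -0.05 0 0 0 0 0;-1 -0.08 0 0 0 0 0;-1 -0.08 0 0 0 0 0;-1 -0.08 0 0 0 0 0")

```text
clock: 18.28
eef_pos: [474.9, -60.1, -15.9]
orientation: [-0.083, -3.138, -0.001]
ft_force: [-4.6, -1.2, 2.0]
width: 85.5
```

```bash
python3 f.py
```

```text
18.4833 [474.87 -60.09 -15.87] F [-5.2  -2.22  1.69] M [-0.249  0.685  0.18 ] w 85.3 j6 -1.877 [-8.300e-02 -3.138e+00 -1.000e-03]
```

Emit:
send_rows(rows="-1 0.7 0 0 0 0 0;-1 1.5 0 0 0 0 0;-1 1.5 0 -4 0 0 0;-1 1.5 0 -8 0 0 0;-1 1.5 0 -12 0 0 0;-1 1.5 3 -15.6 0 0 0;-1 0.5 6 -15.6 0 0 0;-1 0 9 -15.6 0 0 0")

```text
clock: 19.15
eef_pos: [484.3, 30.0, 143.4]
orientation: [0.088, 3.13, -0.001]
ft_force: [0.7, -0.2, -0.2]
width: 85.3
```

Emit:
send_rows(rows="-1 0 0 0 0 0 0;-1 0 0 0 0 0 0;-1 0 0 0 0 0 0")

```text
clock: 19.4
eef_pos: [480.5, 29.5, 140.0]
orientation: [0.083, 3.14, -0.0]
ft_force: [-0.3, -0.2, 0.6]
width: 85.6
```

```bash
python3 f.py; python3 - <<'E'
from h import *
st,p,d=snap("wrist","w10");print(st["eef_pos"],st["orientation"],st["joints"])
cv2.imwrite("pics/w10b.png",cv2.resize(p[:,:,::-1],(800,600),interpolation=cv2.INTER_CUBIC))
C=cam("wrist",st)
h=cv2.cvtColor(p,cv2.COLOR_RGB2HSV)
m=((h[...,0]<17)&(h[...,0]>=8)&(h[...,1]>200)&(h[...,2]>90)).astype(np.uint8)
k,l,s,ce=cv2.connectedComponentsWithStats(m)
for i in range(1,k):
    if s[i,4]>150:
        ys,xs=np.where(l==i);r=cv2.minAreaRect(np.c_[xs,ys].astype(np.float32)); dd=d[l==i]
        X=C[3]+(slopes(C[0],C[1],np.c_[xs,ys])*dd[:,None])@C[2].T
        print(s[i],ce[i].round(1),r,"z",np.percentile(X[:,2],[5,50,95]).round(1))
        t=X[X[:,2]>np.percentile(X[:,2],90)-5]; c=t[:,:2].mean(0); w,V=np.linalg.eigh(np.cov(t[:,:2].T)); q=(t[:,:2]-c)@V
        print(" top pts",len(t),c.round(1),"dir",V[:,1].round(3),"ext",q.min(0).round(1),q.max(0).round(1), "mid",(c+V@((q.min(0)+q.max(0))/2)).round(1))
E
```

```text
19.6 [480.45  28.78 139.81] F [-0.14 -0.08  0.37] M [ 0.029 -0.022  0.007] w 85.3 j6 -1.689 [-0.087 -3.14  -0.   ]
[480.48405326  28.605252   139.80707278] [-8.65525697e-02 -3.13964770e+00 -1.17436662e-04] [-1.73214296e-01  4.24053478e-01  1.84499567e+00 -4.58979089e-05
  8.73298547e-01 -1.68885988e+00]
[ 234  220   60   42 1101] [262.1 237.7] ((261.9000244140625, 236.3000030517578), (31.75216293334961, 63.95154571533203), 63.43495178222656) z [ 88.8 109.3 118.3]
 top pts 411 [509.7  33. ] dir [-0.766  0.642] ext [-14.6 -19.9] [61.9 72.9] mid [474.2  31.9]
```

View pics/w10b.png

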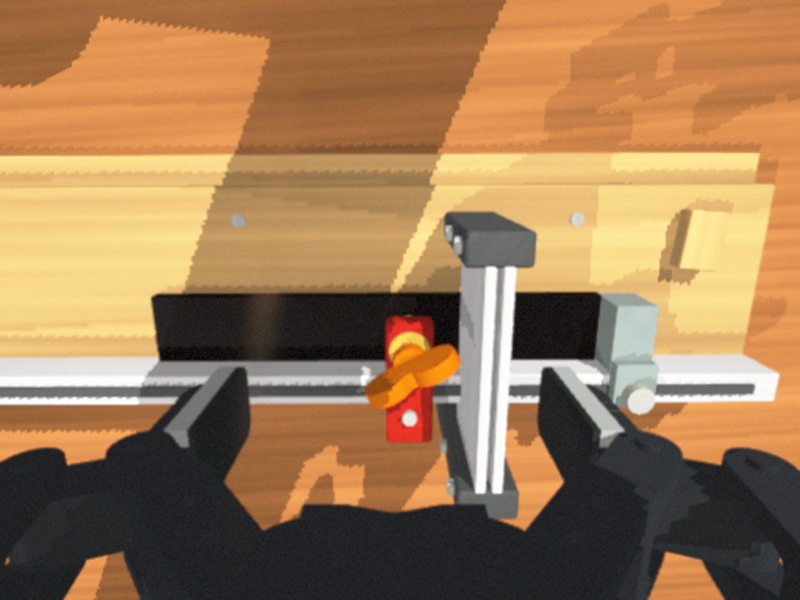

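The blank meets the stop at (598,295) and lies along the fence. The wings run from (368,392) to (458,355). I'll measure the wing's top face from depth.

```bash
cat > wing.py <<'E'
import sys
from h import *
def wing(tag):
    p,d,C=load("wrist",tag); h=cv2.cvtColor(p,cv2.COLOR_RGB2HSV)
    m=((h[...,0]<17)&(h[...,0]>=8)&(h[...,1]>200)&(h[...,2]>90)).astype(np.uint8)
    k,l,s,ce=cv2.connectedComponentsWithStats(m); i=min((j for j in range(1,k) if s[j,4]>150),key=lambda j:abs(ce[j]-[256,236]).sum())
    ys,xs=np.where((l==i)&(d>0)); X=C[3]+(slopes(C[0],C[1],np.c_[xs,ys])*d[ys,xs][:,None])@C[2].T
    X=X[np.hypot(X[:,0]-512,X[:,1]-35)<30]; zt=np.percentile(X[:,2],97)
    t=X[(X[:,2]>zt-4)]; r=cv2.minAreaRect(t[:,:2].astype(np.float32)); b=cv2.boxPoints(r)
    e=[b[1]-b[0],b[2]-b[1]]; v=max(e,key=np.linalg.norm); v/=np.linalg.norm(v)
    print(tag,"ztop",zt.round(1),len(t),"centre",np.round(r[0],1),"size",np.round(r[1],1),"dir deg",np.degrees(np.arctan2(v[1],v[0]))%180, "hi:",t[:,:2].mean(0).round(1))
    return zt,r
if __name__=="__main__": [wing(t) for t in sys.argv[1:]]
E
python3 wing.py w10 w1; python3 - <<'E'
from h import *
s=1.5625
C=load("wrist","w10")[2]
P=lambda uv,z: onplane(C,np.array(uv)/s,z)[:,:2].round(1)
print("tips top",P([[368,383],[456,350]],118), "arm",P([[386,318],[434,318],[386,440],[432,441]],75), "guide",P([[472,268],[487,492]],120))
print("stop/head",P([[598,296],[600,345]],39), "fence bed line",P([[170,360],[590,355]],39), "tail",P([[153,295],[161,359]],39))
E
```

```text
w10 ztop 118.4 312 centre [511.1  35.1] size [ 8.4 42.7] dir deg 114.87688 hi: [511.5  32.2]
w1 ztop 118.9 190 centre [511.   35.7] size [ 8.8 39.9] dir deg 113.976166 hi: [510.7  35.2]
tips top [[508.4  15.7]
 [494.7  55.5]] arm [[492.1  24.2]
 [493.5  49.4]
 [564.4  19.8]
 [566.5  45.8]] guide [[457.8  62.7]
 [567.   68.4]]
stop/head [[497.1 150.2]
 [528.5 153.1]] fence bed line [[ 523.6 -112.3]
 [ 534.7  147.3]] tail [[ 481.6 -115.1]
 [ 522.6 -117.8]]
```

Emit:
send_rows(rows="0.3 -1.5 0.4 0 0 0 7;0.3 -3 0.8 0 0 0 14;0.3 -3 0.8 0 0 0 21;0.3 -3 0.8 0 0 0 28;0.3 -3 0.8 0 0 0 35;0.3 -3 0.8 0 0 0 42;0.3 -3 0.8 0 0 0 49;0.3 -3 0.8 0 0 0 56")

```text
clock: 20.32
eef_pos: [511.1, 35.2, 139.9]
orientation: [-1.558, -2.727, 0.0]
ft_force: [-0.4, 0.9, -1.4]
width: 30.1
```

Emit:
send_rows(rows="0.3 0 0 0 0 0 6.3;0.3 0 0 0 0 0 6.3;0.3 0 0 0 0 0 6.3")

```text
clock: 20.57
eef_pos: [511.1, 35.4, 140.0]
orientation: [-1.694, -2.646, 0.0]
ft_force: [-0.2, -0.8, 0.3]
width: 30.1
```

```bash
python3 f.py; python3 - <<'E'
from h import *
st,p,d=snap("wrist","w11")
H=calibration("wrist")["hand_eye"]
cv2.imwrite("pics/w11b.png",cv2.resize(p[:,:,::-1],(800,600),interpolation=cv2.INTER_CUBIC))
T=Ro.from_rotvec(st["orientation"]).as_matrix(); print("tool x",T[:,0].round(3),"y",T[:,1].round(3),np.degrees(np.arctan2(T[1,0],T[0,0])))
from wing import wing
zt,r=wing("w11"); print("in tool:", (np.r_[r[0],zt]-st["eef_pos"])@T)
E
```

```text
20.7667 [511.13  35.63 140.09] F [ 0.26 -0.31 -0.12] M [ 0.005 -0.026  0.02 ] w 29.7 j6 -0.58 [-1.695 -2.645  0.   ]
tool x [-0.418  0.908  0.   ] y [ 0.908  0.418 -0.   ] 114.70192385541286
w11 ztop 119.0 276 centre [512.3  32.9] size [ 7.4 34.5] dir deg 114.094536 hi: [513.3  29.6]
in tool: [-3.08537059 -0.15988127 21.17708174]
```

View pics/w11b.png

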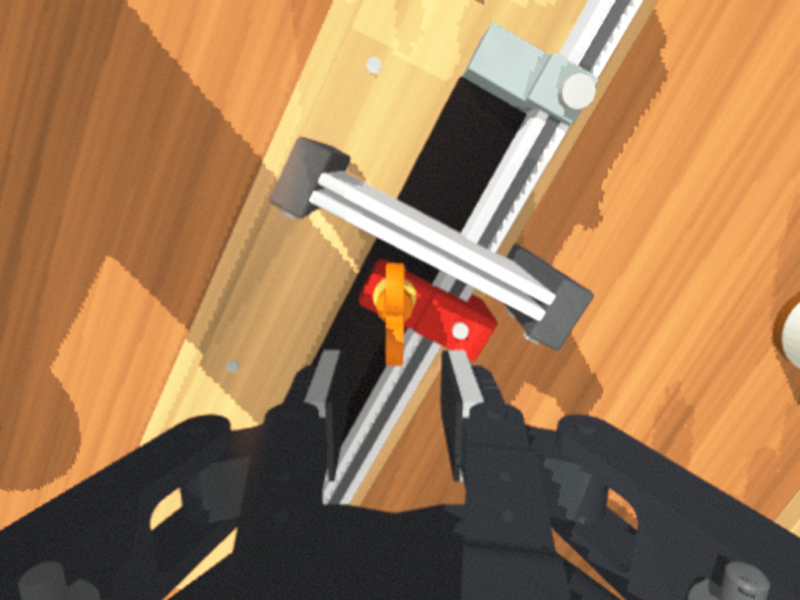

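The wing is vertical in the image at column 395, midway between the pads (335 and 455), so it is aligned. Descending to grasp.

Emit:
send_rows(rows="0.3 0 0 3 0 0 0;0.3 0 0 5 0 0 0;0.3 0 0 6.5 0 0 0;0.3 0 0 7.3 0 0 0;0.3 0 0 7.8 0 0 0;0.3 0 0 7.9 0 0 0;0.3 0 0 7.9 0 0 0", squeeze=80)

```text
clock: 21.4
eef_pos: [511.5, 35.9, 61.4]
orientation: [1.696, 2.644, 0.0]
ft_force: [0.7, 0.1, 0.7]
width: 29.9
```

```bash
python3 f.py
```

```text
21.6 [511.9   35.86  61.98] F [-0.1   0.16 -0.15] M [ 0.019  0.001 -0.004] w 29.9 j6 -0.578 [1.695e+00 2.643e+00 1.000e-03]
```

Emit:
send_rows(rows="1 0 0 0 0 0 0;1 0 0 0 0 0 0;1 0 0 0 0 0 0;1 0 0 0 0 0 0;1 0 0 0 0 0 0;1 0 0 0 0 0 0")

```text
clock: 22.1
eef_pos: [511.5, 35.9, 61.9]
orientation: [1.696, 2.643, 0.001]
ft_force: [-1.2, 0.0, 5.9]
width: 5.9
```

```bash
python3 f.py
```

```text
22.3 [511.54  35.91  61.87] F [-0.87  0.17  5.82] M [ 0.002  0.125 -0.058] w 6.4 j6 -0.578 [1.696e+00 2.643e+00 1.000e-03]
```

Emit:
send_rows(rows="1 0 0 0.01 0 0 4;1 0 0 0.02 0 0 8;1 0 0 0.03 0 0 13;1 0 0 0.04 0 0 18;1 0 0 0.05 0 0 22;1 0 0 0.06 0 0 26;1 0 0 0.07 0 0 30;1 0 0 0.07 0 0 30")

```text
clock: 22.97
eef_pos: [511.9, 36.0, 61.2]
orientation: [2.324, 2.112, 0.002]
ft_force: [-0.1, 0.5, 5.2]
width: 5.8
```

```bash
python3 f.py
```

```text
23.1667 [511.93  35.97  61.21] F [-0.38  0.34  5.72] M [ 0.059  0.077 -0.149] w 6.4 j6 -0.054 [2.323e+00 2.114e+00 2.000e-03]
```

Emit:
send_rows(rows="1 0 0 0.01 0 0 5;1 0 0 0.02 0 0 10;1 0 0 0.03 0 0 15;1 0 0 0.03 0 0 15")

```text
clock: 23.5
eef_pos: [512.1, 35.9, 60.9]
orientation: [2.58, 1.79, 0.003]
ft_force: [-0.3, 0.2, 5.2]
width: 6.1
```

```bash
python3 f.py
```

```text
23.7 [512.13  35.92  60.87] F [0.01 0.62 4.78] M [ 0.054  0.018 -0.162] w 6.4 j6 0.207 [2.578 1.793 0.003]
```

```bash
cat > q.py <<'E'
from plant import arm
s=arm.state(); print(s["clock"],"F",s["ft_force"].round(2),"M",s["moment"].round(3),"j6",s["joints"][5].round(4),"v6",s["joint_vel"][5].round(3),"eff6",s["effort"][5].round(3),"z",s["eef_pos"].round(2))
E
python3 q.py
```

```text
23.7 F [-0.96  0.42  4.96] M [ 0.052  0.027 -0.12 ] j6 0.2072 v6 -0.0 eff6 -0.166 z [512.13  35.92  60.88]
```

Emit:
send_rows(rows="1 0 0 0.01 0 0 3;1 0 0 0.01 0 0 6;1 0 0 0.02 0 0 9;1 0 0 0.03 0 0 12")

```text
clock: 24.03
eef_pos: [512.3, 35.8, 60.6]
orientation: [2.752, 1.512, 0.003]
ft_force: [-0.1, 0.3, 5.7]
width: 6.3
```

```bash
python3 q.py; python3 f.py
```

```text
24.0333 F [-0.08  0.28  5.68] M [0.059 0.014 0.14 ] j6 0.4181 v6 0.623 eff6 -0.26 z [512.25  35.83  60.61]
24.2333 [512.25  35.86  60.61] F [0.06 0.39 5.39] M [ 0.015  0.008 -0.07 ] w 6.5 j6 0.416 [2.751 1.514 0.003]
```

Emit:
send_rows(rows="1 0 0 0.01 0 0 3;1 0 0 0.01 0 0 6;1 0 0 0.02 0 0 9;1 0 0 0.03 0 0 12")

```text
clock: 24.57
eef_pos: [512.4, 35.7, 60.3]
orientation: [2.895, 1.216, 0.003]
ft_force: [0.5, 0.9, 5.4]
width: 6.3
```

```bash
python3 q.py
```

```text
24.5667 F [0.5  0.91 5.35] M [0.038 0.012 0.215] j6 0.6275 v6 0.623 eff6 -0.26 z [512.37  35.74  60.34]
```

Emit:
send_rows(rows="1 0 0 0.01 0 0 3;1 0 0 0.01 0 0 6;1 0 0 0.02 0 0 9;1 0 0 0.03 0 0 12")

```text
clock: 24.9
eef_pos: [512.5, 35.6, 60.1]
orientation: [3.006, 0.907, 0.004]
ft_force: [0.5, 1.1, 5.2]
width: 6.2
```

```bash
python3 q.py
```

```text
24.9 F [0.54 1.1  5.22] M [-0.021  0.043  0.154] j6 0.837 v6 0.622 eff6 -0.26 z [512.46  35.64  60.07]
```

Emit:
send_rows(rows="1 0 0 0.01 0 0 3;1 0 0 0.01 0 0 6;1 0 0 0.02 0 0 9;1 0 0 0.03 0 0 12")

```text
clock: 25.23
eef_pos: [512.6, 35.5, 59.8]
orientation: [3.085, 0.588, 0.004]
ft_force: [0.7, 0.3, 6.2]
width: 5.9
```

```bash
python3 q.py
```

```text
25.2333 F [0.7  0.27 6.19] M [-0.082 -0.005  0.128] j6 1.0465 v6 0.62 eff6 -0.26 z [512.55  35.52  59.82]
```

The joint-6 effort is a low-noise gauge, free-running at −0.260 at this speed. I'll use it next to the wrist moment.

Emit:
send_rows(rows="1 0 0 0.01 0 0 3;1 0 0 0.01 0 0 6;1 0 0 0.02 0 0 9;1 0 0 0.03 0 0 12")

```text
clock: 25.57
eef_pos: [512.6, 35.4, 59.6]
orientation: [3.129, 0.263, 0.005]
ft_force: [-0.4, -1.7, 5.1]
width: 6.3
```

```bash
python3 q.py
```

```text
25.5667 F [-0.38 -1.67  5.13] M [-0.247  0.001  0.139] j6 1.2559 v6 0.621 eff6 -0.26 z [512.61  35.36  59.55]
```

Emit:
send_rows(rows="1 0 0 0.01 0 0 3;1 0 0 0.01 0 0 6;1 0 0 0.02 0 0 9;1 0 0 0.03 0 0 12")

```text
clock: 25.9
eef_pos: [512.6, 35.2, 59.4]
orientation: [3.14, -0.066, 0.005]
ft_force: [0.7, -1.6, 7.5]
width: 6.0
```

```bash
python3 q.py
```

```text
25.9 F [ 0.72 -1.57  7.46] M [-0.305  0.076  0.147] j6 1.4653 v6 0.621 eff6 -0.252 z [512.64  35.22  59.35]
```

Emit:
send_rows(rows="1 0 0 0.01 0 0 3;1 0 0 0.01 0 0 6;1 0 0 0.02 0 0 9;1 0 0 0.03 0 0 12")

```text
clock: 26.23
eef_pos: [512.6, 35.1, 59.3]
orientation: [3.116, -0.393, 0.005]
ft_force: [-0.5, -1.6, 8.8]
width: 6.0
```

```bash
python3 q.py
```

```text
26.2333 F [-0.55 -1.62  8.77] M [-0.371  0.097  0.18 ] j6 1.6747 v6 0.622 eff6 -0.237 z [512.61  35.07  59.25]
```

Emit:
send_rows(rows="1 0 0 -0.02 0 0 3;1 0 0 -0.03 0 0 6;1 0 0 -0.04 0 0 9;1 0 0 -0.04 0 0 12")

```text
clock: 26.57
eef_pos: [512.5, 34.9, 59.2]
orientation: [3.058, -0.717, 0.005]
ft_force: [1.5, -3.4, 4.8]
width: 6.4
```

```bash
python3 q.py
```

```text
26.5667 F [ 1.53 -3.39  4.78] M [-0.378 -0.045  0.16 ] j6 1.8841 v6 0.621 eff6 -0.221 z [512.5   34.94  59.19]
```

Emit:
send_rows(rows="1 0 0 0 0 0 3;1 0 0 0 0 0 6")

```text
clock: 26.73
eef_pos: [512.5, 34.9, 59.2]
orientation: [3.016, -0.876, 0.005]
ft_force: [0.4, -2.1, 4.4]
width: 5.9
```

```bash
python3 q.py
```

```text
26.7333 F [ 0.43 -2.06  4.41] M [-0.475  0.029  0.189] j6 1.9888 v6 0.621 eff6 -0.213 z [512.5   34.87  59.15]
```

Emit:
send_rows(rows="1 0 0 0 0 0 3;1 0 0 0 0 0 6")

```text
clock: 26.9
eef_pos: [512.5, 34.8, 59.1]
orientation: [2.966, -1.032, 0.005]
ft_force: [0.8, -3.5, 4.1]
width: 6.2
```

```bash
python3 q.py
```

```text
26.9 F [ 0.83 -3.49  4.05] M [-0.488 -0.029  0.193] j6 2.0935 v6 0.622 eff6 -0.205 z [512.45  34.82  59.13]
```

Emit:
send_rows(rows="1 0 0 0 0 0 3;1 0 0 0 0 0 6")

```text
clock: 27.07
eef_pos: [512.4, 34.8, 59.1]
orientation: [2.908, -1.186, 0.005]
ft_force: [0.4, -3.6, 2.9]
width: 5.9
```

```bash
python3 q.py
```

```text
27.0667 F [ 0.43 -3.58  2.89] M [-0.524  0.059  0.179] j6 2.1981 v6 0.621 eff6 -0.198 z [512.4   34.77  59.09]
```

Emit:
send_rows(rows="1 0 0 0 0 0 3;1 0 0 0 0 0 6")

```text
clock: 27.23
eef_pos: [512.3, 34.7, 59.0]
orientation: [2.842, -1.336, 0.005]
ft_force: [1.1, -3.3, 3.8]
width: 6.3
```

```bash
python3 q.py
```

```text
27.2333 F [ 1.1  -3.27  3.85] M [-0.599 -0.037  0.226] j6 2.3028 v6 0.62 eff6 -0.19 z [512.34  34.73  59.03]
```

Emit:
send_rows(rows="1 0 0 0 0 0 3;1 0 0 0.01 0 0 6")

```text
clock: 27.4
eef_pos: [512.3, 34.7, 59.0]
orientation: [2.768, -1.483, 0.005]
ft_force: [-0.5, -4.3, 4.6]
width: 6.3
```

```bash
python3 q.py
```

```text
27.4 F [-0.55 -4.26  4.64] M [-0.572  0.048  0.21 ] j6 2.4076 v6 0.623 eff6 -0.184 z [512.29  34.68  58.99]
```

Emit:
send_rows(rows="1 0 0 0 0 0 3;1 0 0 0.01 0 0 6")

```text
clock: 27.57
eef_pos: [512.2, 34.6, 58.9]
orientation: [2.687, -1.626, 0.005]
ft_force: [-0.0, -2.4, 5.8]
width: 6.0
```

```bash
python3 q.py
```

```text
27.5667 F [-0.05 -2.41  5.79] M [-0.562  0.069  0.25 ] j6 2.5123 v6 0.622 eff6 -0.177 z [512.23  34.63  58.95]
```

Emit:
send_rows(rows="1 0 0 0 0 0 3;1 0 0 0.01 0 0 6")

```text
clock: 27.73
eef_pos: [512.1, 34.6, 58.9]
orientation: [2.598, -1.764, 0.005]
ft_force: [-0.2, -4.2, 6.3]
width: 6.2
```

```bash
python3 q.py
```

```text
27.7333 F [-0.23 -4.18  6.27] M [-0.575  0.171  0.259] j6 2.617 v6 0.621 eff6 -0.169 z [512.14  34.59  58.9 ]
```

Emit:
send_rows(rows="1 0 0 0 0 0 3;1 0 0 0 0 0 5")

```text
clock: 27.9
eef_pos: [512.1, 34.6, 58.9]
orientation: [2.519, -1.875, 0.005]
ft_force: [-0.5, -4.6, 4.8]
width: 6.1
```

```bash
python3 q.py;python3 f.py
```

```text
27.9 F [-0.51 -4.65  4.78] M [-0.648  0.127  0.238] j6 2.7039 v6 0.398 eff6 0.067 z [512.11  34.58  58.9 ]
28.1 [512.07  34.6   58.85] F [-0.34 -4.    5.  ] M [-0.659  0.116  0.08 ] w 6.0 j6 2.702 [ 2.521 -1.874  0.004]
```

Emit:
send_rows(rows="0.3 0 0 0 0 0 0;0.3 0 0 0 0 0 0;0.3 0 0 0 0 0 0;0.3 0 0 0 0 0 0;0.3 0 0 -2 0 0 0;0.3 0 0 -5 0 0 0;0.3 0 0 -9 0 0 0;0.3 0 0 -12 0 0 0")

```text
clock: 28.77
eef_pos: [511.2, 36.2, 180.0]
orientation: [-2.52, 1.876, -0.0]
ft_force: [1.1, -0.0, 0.5]
width: 29.6
```

Emit:
send_rows(rows="0.3 3 0 -3 0 0 0;0.3 6 0 -5 0 0 0;0.3 6 0 -5 0 0 0;0.3 6 0 -5 0 0 0")

```text
clock: 29.1
eef_pos: [529.6, -22.7, 229.5]
orientation: [-2.516, 1.878, -0.005]
ft_force: [-0.5, -0.3, -0.2]
width: 30.1
```

```bash
python3 f.py; python3 - <<'E'
from h import *
st,p,d=snap("wrist","w12"); snap("side","s12")
a=cv2.resize(p[:,:,::-1],(400,300)); b=cv2.resize(cv2.imread("pics/s12.png")[140:260,170:330],(400,300),interpolation=cv2.INTER_CUBIC)
cv2.imwrite("pics/m12.png",np.hstack([a,b]))
E
```

```text
29.3 [527.11 -20.83 227.22] F [ 0.06  0.22 -0.08] M [ 0.033 -0.023  0.003] w 30.0 j6 2.599 [ 2.519 -1.875 -0.006]
```

View pics/m12.png

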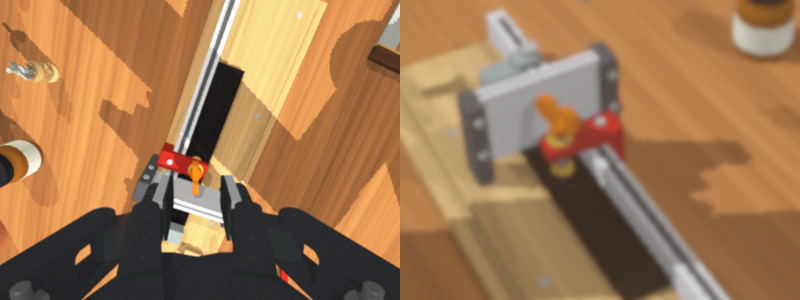

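The wrist view shows the blank along the fence, with the tail at about (230,67) and the stop at (177,228) next to the head. The side view shows the foot on the blank. One numeric check against the view before clamping follows.

```bash
python3 - <<'E'
from h import *
for t,win in(("w10",(150,270)),("w12",None)):
    p,d,C=load("wrist",t); h=p.max(2)
    v,u=np.mgrid[0:384,0:512]; X=onplane(C,np.c_[u.ravel(),v.ravel()],39)
    B=(X[:,:2]-[507,35])@np.array([[.9985,.055],[-.055,.9985]])   # box frame
    dark=(h.ravel()<60)
    for y0 in(-130,-100,-70,-50):
        k=dark&(abs(B[:,1]-y0)<6)&(abs(B[:,0]-5)<35); print(t,"y",y0,"x",np.percentile(B[k,0],[2,98]).round(1))
    k=dark&(abs(B[:,0]-0)<8)&(B[:,1]<-40)&(B[:,1]>-200); print(t,"tail",B[k,1].min().round(1))
L=lambda t:np.load(f"pics/{t}.npz")["p"]
a,b=L("s8"),L("s12")
for nm,(y0,y1,x0,x1) in dict(stop=(158,172,203,226),post=(176,212,194,208)).items():
    A=cv2.resize(a[y0:y1,x0:x1],None,fx=8,fy=8,interpolation=cv2.INTER_CUBIC);Q=cv2.resize(b[y0-3:y1+3,x0-3:x1+3],None,fx=8,fy=8,interpolation=cv2.INTER_CUBIC)
    _,v,_,l=cv2.minMaxLoc(cv2.matchTemplate(Q,A,cv2.TM_CCOEFF_NORMED));print(nm,round(v,3),(l[0]-24)/8,(l[1]-24)/8)
E
```

```text
w10 y -130 x [-16.   25.2]
w10 y -100 x [-16.9  38.8]
w10 y -70 x [-16.9  25.2]
w10 y -50 x [-16.9  24.1]
w10 tail -151.5
w12 y -130 x [-14.6  22.8]
w12 y -100 x [-14.6  22.6]
w12 y -70 x [-14.9  22.6]
w12 y -50 x [-14.9  22.6]
w12 tail -152.4
stop 0.998 0.0 0.0
post 0.994 0.0 0.125
```

```bash
python3 -c "
from plant import arm
print(arm.close_job())"
```

```text
the job is handed in; nothing more can be done
None
```

I pushed the blank flush to the fence, slid it along to the stop, seated it against the fence again with about 5 N, and tightened the wing screw clockwise until the foot held it. The job was handed in at about 29 s on the clock, with the arm clear of everything.

**Last checks**
- **Blank:** it lies parallel to the fence to within about 0.3 mm. Its tail is within 1 mm of where it was before clamping.
- **Stop and guide:** neither moved measurably in the side view (less than about 0.15 px).
- **Clamping:** the foot touched after about 110° of turn, and I went about 1.3 rad past that. The moving wrist moment rose from about 0.155 to 0.25 N m. That is roughly 0.095 N m of clamping load, close to the 0.1 that counts as firm.

**What disagreed or went wrong**
- **Fingertip position:** both cameras put the fingertips about 38 mm behind the reported TCP. I worked with that offset, and touch agreed with it.
- **Harder push on the stop:** the first contact reached about 10 N because my gap estimate was a few mm long. I backed off at once, and the second approach was gentler, at about 4.5 N.
- **Moment readings:** at rest the wrist moment flipped sign, so I used only readings taken while turning. They are noisy, by about ±0.03 N m. The joint-6 effort changed by a similar amount (about 0.09 by the last full-speed reading), but with the opposite sign to what I expected.
- **Pictures:** I viewed about 13, a little over the budget of 10.

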